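Park the organiser behind the swing rail

TASK

Tidy the cupboard shelf, sliding things flat along it without lifting them. First push the round grey bumper pot out of the way onto the middle of the orange round mat; then swing the chrome rail wide open by its red-knobbed end, slide the clear organiser onto the blue mat so it sits centred and square with it, and finally swing the rail fully closed in front of it. Leave the other things on the shelf alone.

Things in the scene. Friction and masses are not known exactly. Their poses are not given: they have to be found in the camera images.
- pot: Round lidded grey pot of silicone bumpers, loose, 90 mm diameter, 32 mm tall, about 0.25 kg: too wide to be grasped, push it. Origin at the centre of its underside, z up.
- pot_mat: Orange round mat, 114 mm diameter, let in flush with the shelf (no edge to catch on), fixed. Origin at its centre, z up.
- organiser: Translucent lidded compartment organiser with grey rim, loose, 100 mm along its x, 130 mm along its y, 32 mm tall, about 0.35 kg: too wide to be grasped, push it. Origin at the centre of its underside, z up. It starts to the left (+y) of the pot with its y axis roughly along world y. It may end either way round.
- bay: Blue rectangular mat for the organiser, 120 mm along its x, 150 mm along its y, let in flush with the shelf (no edge to catch on), fixed. Origin at its centre, z up. The organiser comes in from the bay's +y side, where the rail closes the mouth; the other three sides are open.
- rail_pivot (a point): Pivot axis of the swing rail, 20 mm above the shelf, at the corner of the bay mouth farther from the robot: bay frame x = +70 mm, y = +105 mm. A fixed upright post of 7 mm radius, 42 mm tall, on a flange of 16 mm radius, 6 mm tall.
- rail_tip (a point): Free end of the swing rail, 150 mm from the pivot, 20 mm above the shelf, where a red knob of 9 mm radius stands (9 to 41 mm above the shelf). The chrome rail is a bar 12 mm thick, from 10 to 30 mm above the shelf, running straight from the pivot to this point.
- rail (a joint): Angle of the swing rail in rad: 0 = closed against its stop, the rail lying along the bay's -x direction across the mouth; it grows as the free end swings out, away from the mat (clockwise seen from above); 1.57 = rail pointing along the bay's +y; stop at 1.75. It turns with slight friction (about 0.1 N m) and stays where it is left.
- hammer: Bystander: tack hammer lying on the shelf, 200 mm long. Leave alone.
- screw_jar: Bystander: glass jar with black lid, 56 mm diameter, 70 mm tall. Leave alone.
- tape: Bystander: yellow and black tape measure, 62 x 36 x 60 mm tall. Leave alone.
- level: Bystander: aluminium spirit level standing on its edge, 200 mm along its y, 24 mm wide, 45 mm tall. Leave alone.
- pad_box: Bystander: small cardboard box, 100 x 70 x 45 mm tall. Leave alone.
Not all that is in view belongs to the job. Leave any green or turquoise look-alike of the organiser alone.

How it is judged:
By the outcome, as a careful person would: the job done as asked, in the order asked, and still so for the second after the job is handed in, with the robot touching nothing.
It also fails if it takes over 72 s, if anything falls off the work surface, if the arm or the gripper's body presses on something with over 40 N, if the wrist force passes 120 N, or if a joint passes its speed limit or range.

ROBOT

A 6-joint arm with a two-finger parallel gripper is mounted at the origin on the work surface. World frame = base frame: x ahead of the robot, y to its left, z up, the work surface at z = 0. Lengths are in m, angles in degrees, forces in N, time in s.
With the tool pointing down it reaches from about 0.275 to 1 m from the base axis. Payload 8.4 kg.
Tool frame: the origin (TCP) lies between the finger pads; the fingertips stand 8 mm ahead of it and the grasp point (between the pads) lies 11 mm behind it; x points along the fingers, z is the direction in which the jaws open and shut, and the axes are right-handed (so a half turn about x gives the same grasp; the last joint's range is limited). The gripper opens to 85 mm and grips with 20 to 120 N. Pads are 22 mm wide; open, the fingers measure 114 mm over their backs; the gripper's body (76 mm by 85 mm) begins 54 mm behind the grasp point. The pads swing forward as they close: fully open they stand 13 mm farther back than shut.
Start: joints at [-69.007, 20.225, 93.587, -0, 66.188, -0.138], TCP at [0.225, -0.583, 0.239] pointing down, gripper open.
Joint ranges: [-150.9, 150.9], [-52.94, 120.26], [3.33, 152.33], [-74.26, 254.26], [0, 154.13], [-172.89, 172.89]. Speed limits (degrees/s): [127.2, 127.2, 159.86, 180, 180, 180].

INTERFACE

Orientations are given as [roll, pitch, yaw] about the fixed x, y, z axes, in that order (R = Rz(yaw) Ry(pitch) Rx(roll)).
In Python, from workcell import * gives the robot as it stands. The module is installed in compiled form; this text tells all that it offers.
- The arm moves only by the shell command python3 -m jog 'ROWS' [OPENING] [FORCE]. ROWS is a JSON object of lists of equal length, an entry for each row: "linear": the shift along the tool's x, y, z in cm, a list of three; "dr": the turn, a rotation vector about the tool's x, y, z in rad, a list of three. A call has exactly 10 rows; each row is the pose to reach, as a shift and turn from the pose measured when the call began, along the tool's axes at that moment; what a row does not reach only later rows make up. A row lasts 1/12 s, in which the tool goes at most 41.7 mm and 7.16 degrees, less where a joint would pass 70% of its speed; a pose out of reach is approached as far as the arm can. A call with a gripper value outside its range is refused whole. OPENING is the finger opening in cm, from 0 to 8.54, set as the call begins (- or left out, the last holds). The fingers move at their own pace and stop on an object; FORCE is the grip in N (left out, the last holds). Time passes only in rows, so rows that repeat a pose let the fingers close, or fill a call up. It gives the time, the measured TCP pose, the force and the opening at its end, in the units of the state.
- observe(): the state, without advancing time (a new reading comes with each control period).
- capture(name): name is "scene" or "top" or "wrist"; returns the picture (420x560x3 uint8, red, green, blue); there is no depth.
- calibration(name): a dict with "K" (3x3 intrinsics, pixels), "world_to_cam" (4x4, takes a point from world to camera coordinates); the wrist camera has in their place "hand_eye" (4x4, takes a point from camera to tool coordinates, whose origin is the TCP and whose axes are the tool frame's). Camera axes: x right, y up, looking along -z (the intrinsics and any distortion apply to the point x, -y, -z); pixel columns grow to the right and rows downward; lengths in m; the calibration is good to about 2 mm. A picture is of the moment at which its call begins: read the wrist's pose just before it. calibration takes no time and is no camera call.
- sign_off(): hands the job in, once; it reports no verdict.
The state is a dict: "time": time; "joint_positions": joint angles; "joint_vel": joint speeds; "effort": joint torques, N m; "position": TCP position; "tool_rot": TCP orientation; "ft_force": force on the tool from outside, world axes, zero at the start; "ft_torque": the same for the moment, N m; "opening": opening from 0.0 (shut) to 1.0 (fully open).
Only numpy, scipy, OpenCV 4.12 (cv2) and the standard library are available. Lean on these libraries where they do the work, as an engineer would, in place of code of your own. Each camera call takes 0.05 s, during which the arm holds its last target.

## Working session

There is one attempt and no reset: what is moved stays moved. The work goes in short steps, Python scripts to look and compute and a shell command to move; the robot and the scene stay as the last step left them, time stands still between calls to the robot, and variables do not carry over. Pictures are saved under pics/ and viewed, and the job is handed in when it is done.

```bash
mkdir -p pics; ls
python3 - <<'E'
from workcell import *
import cv2
print(observe())
for n in("scene","top"):
    im=capture(n);cv2.imwrite(f"pics/{n}0.png",cv2.resize(im[:,:,::-1],(784,588),interpolation=cv2.INTER_CUBIC))
    c=calibration(n);print(n,c)
print(calibration("wrist"))
E
```

```text
pics
{'time': 0.0, 'joint_positions': array([-6.90055227e+01,  2.02616563e+01,  9.36297303e+01, -8.78955262e-04,
        6.61870246e+01, -1.37705539e-01]), 'joint_vel': array([ 0.02592702, -0.11991294,  0.0301215 , -0.02335007,  0.10033111,
       -0.0647702 ]), 'effort': array([ 1.05173338e-03, -6.05251122e+01, -3.42070162e+01,  1.63199065e-04,
        9.29531758e-03, -2.27355406e-05]), 'position': array([ 0.22515229, -0.58253722,  0.23856583]), 'tool_rot': array([-179.55049781,   89.92158464,  111.58204047]), 'ft_force': array([-0.14659113, -0.15271607,  0.11300333]), 'ft_torque': array([ 0.0377063 , -0.04145225,  0.05350702]), 'opening': 0.9976689502016378}
scene {'K': array([[434.6070442 ,   0.        , 278.35063993],
       [  0.        , 434.6070442 , 216.70895484],
       [  0.        ,   0.        ,   1.        ]]), 'world_to_cam': array([[ 0.9073927 ,  0.41963867, -0.02327807, -0.53989977],
       [-0.24498855,  0.57312185,  0.7819923 ,  0.04578728],
       [ 0.34149538, -0.70387125,  0.62285325, -1.41980505],
       [ 0.        ,  0.        ,  0.        ,  1.        ]])}
to
[... 239 characters left out ...]

       [ 0.99046542,  0.00721288,  0.13757263, -0.54171055],
       [-0.13753563, -0.00539952,  0.9904821 , -1.18357645],
       [ 0.        ,  0.        ,  0.        ,  1.        ]])}
{'K': array([[307.15679858,   0.        , 275.3092317 ],
       [  0.        , 307.15679858, 201.90824952],
       [  0.        ,   0.        ,   1.        ]]), 'hand_eye': array([[ 1.13876591e-03,  2.67401533e-01, -9.63584518e-01,
        -1.34816314e-01],
       [-2.85204212e-04,  9.63585191e-01,  2.67401382e-01,
         6.93264117e-02],
       [ 9.99999311e-01, -2.96892151e-05,  1.17356201e-03,
        -5.22182679e-04],
       [ 0.00000000e+00,  0.00000000e+00,  0.00000000e+00,
         1.00000000e+00]])}
```

View pics/scene0.png

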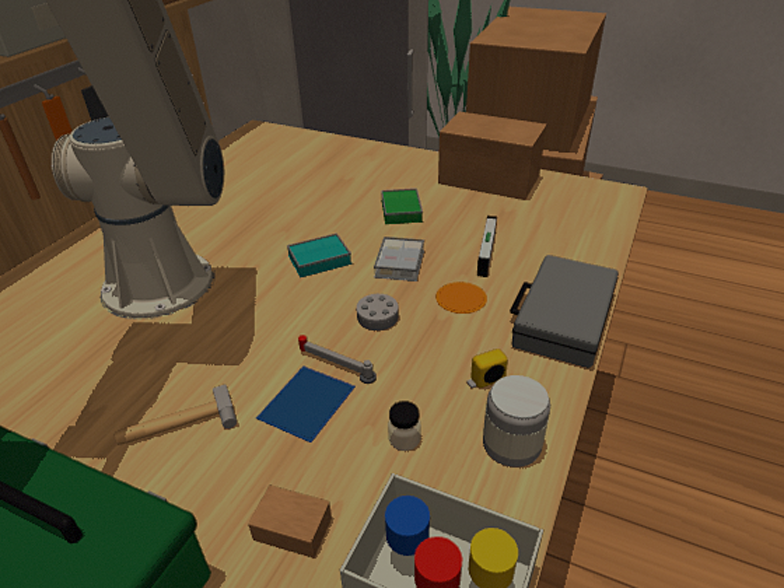

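View pics/top0.png

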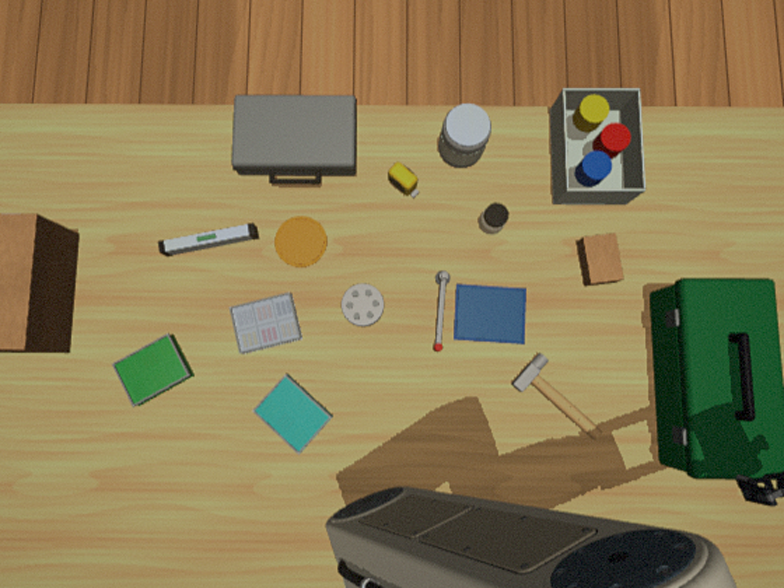

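The top view has three organiser-like boxes: clear with grey rim at (265,322), green at (153,369) and turquoise at (293,412). The clear one, left of the pot at (362,304), fits the description. Orange mat is at (300,241), bay at (490,313), rail pivot at (443,277) and knob at (438,347). I'll confirm in an enlarged crop.

```bash
cat > h.py <<'E'
from workcell import *
import numpy as np, cv2
def w2p(n,P):
    c=calibration(n);P=np.atleast_2d(P);q=(c["world_to_cam"]@np.c_[P,np.ones(len(P))].T)[:3]
    q=np.array([q[0],-q[1],-q[2]]);p=c["K"]@q;return (p[:2]/p[2]).T
def p2w(n,uv,z):
    c=calibration(n);uv=np.atleast_2d(uv).astype(float);T=np.linalg.inv(c["world_to_cam"])
    d=np.linalg.inv(c["K"])@np.c_[uv,np.ones(len(uv))].T
    d=T[:3,:3]@np.array([d[0],-d[1],-d[2]]);o=T[:3,3][:,None]
    return (o+d*(z-o[2])/d[2]).T
def top_patch(im,x0,x1,y0,y1,z=0.,s=0.001):
    # rectified orthophoto: rows = decreasing x, cols = decreasing y
    xs=np.arange(x1,x0,-s);ys=np.arange(y1,y0,-s)
    X,Y=np.meshgrid(xs,ys,indexing="ij")
    p=w2p("top",np.c_[X.ravel(),Y.ravel(),np.full(X.size,z)]).astype(np.float32)
    return cv2.remap(im,p[:,0].reshape(X.shape),p[:,1].reshape(X.shape),cv2.INTER_CUBIC)
E
python3 - <<'E'
from h import *
im=capture("top");np.save("top0.npy",im)
hsv=cv2.cvtColor(im,cv2.COLOR_RGB2HSV)
def big(m,box):
    mm=np.zeros_like(m);x0,y0,x1,y1=[int(v/1.4) for v in box];mm[y0:y1,x0:x1]=m[y0:y1,x0:x1]
    cs,_=cv2.findContours(mm,cv2.RETR_EXTERNAL,cv2.CHAIN_APPROX_NONE);return max(cs,key=cv2.contourArea)
o=big(cv2.inRange(hsv,(8,180,120),(16,255,255)),(260,205,340,275))
w=p2w("top",o[:,0],0.0);print("orange",cv2.minEnclosingCircle(w[:,:2].astype(np.float32)),cv2.contourArea(o))
b=big(cv2.inRange(hsv,(100,100,40),(125,255,255)),(440,275,540,350))
w=p2w("top",b[:,0],0.0);r=cv2.minAreaRect((w[:,:2]*1000).astype(np.float32));print("bay",r,cv2.boxPoints(r))
k=big(cv2.inRange(hsv,(0,150,60),(6,255,255))|cv2.inRange(hsv,(174,150,60),(180,255,255)),(425,335,450,360))
w=p2w("top",k[:,0],0.041);print("knob",w.mean(0),len(k))
P=top_patch(im,0.36,0.66,-0.27,0.36,0.032)
cv2.imwrite("pics/c0.png",cv2.resize(P[:,:,::-1],None,fx=1.25,fy=1.25,interpolation=cv2.INTER_CUBIC))
E
```

```text
Traceback (most recent call last):
ValueError: max() iterable argument is empty
```

Run:
```python
from h import *
im=np.load("top0.npy")
hsv=cv2.cvtColor(im,cv2.COLOR_RGB2HSV)
for p in((300,241),(490,313),(438,347),(362,304)): print(hsv[int(p[1]/1.4),int(p[0]/1.4)])
def big(m,box):
    mm=np.zeros_like(m);x0,y0,x1,y1=[int(v/1.4) for v in box];mm[y0:y1,x0:x1]=m[y0:y1,x0:x1]
    cs,_=cv2.findContours(mm,cv2.RETR_EXTERNAL,cv2.CHAIN_APPROX_NONE);return max(cs,key=cv2.contourArea)
o=big(cv2.inRange(hsv,(8,205,100),(20,255,255)),(260,205,340,275))
w=p2w("top",o[:,0],0.0);print("orange",cv2.minEnclosingCircle(w[:,:2].astype(np.float32)),cv2.contourArea(o))
b=big(cv2.inRange(hsv,(100,100,40),(125,255,255)),(440,275,540,350))
w=p2w("top",b[:,0],0.0);r=cv2.minAreaRect((w[:,:2]*1000).astype(np.float32));print("bay",r,cv2.boxPoints(r))
k=big(cv2.inRange(hsv,(0,150,60),(6,255,255))|cv2.inRange(hsv,(174,150,60),(180,255,255)),(425,335,450,360))
w=p2w("top",k[:,0],0.041);print("knob",w.mean(0),len(k))
P=top_patch(im,0.36,0.66,-0.27,0.36,0.032)
cv2.imwrite("pics/c0.png",cv2.resize(P[:,:,::-1],None,fx=1.25,fy=1.25,interpolation=cv2.INTER_CUBIC))
```

```text
[ 19 182 170]
[106 118 127]
[  3 195 174]
[ 19  21 171]
orange ((0.7082675695419312, 0.20142881572246552), 9.999999747378752e-05) 0.0
bay ((509.2752990722656, -178.64181518554688), (147.2592315673828, 116.37200927734375), 86.70868682861328) [[ 446.958   -248.80939]
 [ 563.13806 -255.4906 ]
 [ 571.5926  -108.47424]
 [ 455.41254 -101.79303]]
knob [ 0.43509306 -0.06360563  0.041     ] 12
```

View pics/c0.png

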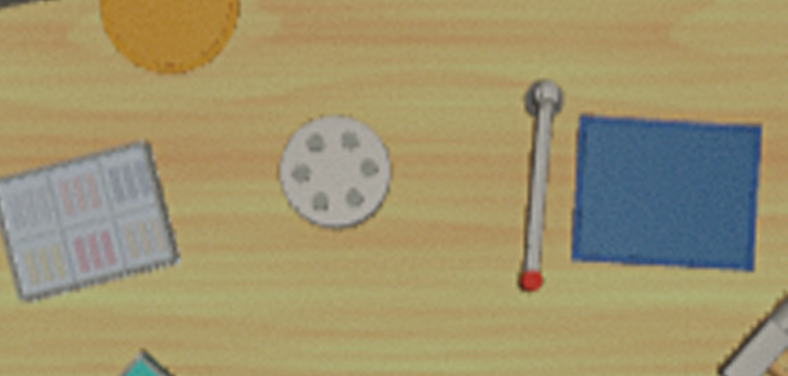

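The crop confirms the clear, grey-rimmed organiser with compartments at (88,221), beside the pot at (335,172). Next I'll refine the measurements.

```bash
cat > meas.py <<'E'
from h import *
from scipy.optimize import minimize
def blob(m,c,rad):
    k=cv2.circle(np.zeros_like(m),(int(c[0]),int(c[1])),rad,255,-1);m=m&k
    m=cv2.morphologyEx(m,cv2.MORPH_OPEN,np.ones((3,3),np.uint8))
    cs,_=cv2.findContours(m,cv2.RETR_EXTERNAL,cv2.CHAIN_APPROX_NONE);return max(cs,key=cv2.contourArea)
def pot(P,c):  # ortho patch at z=.032, px
    h=cv2.cvtColor(P,cv2.COLOR_RGB2HSV)
    b=blob(cv2.inRange(h,(0,0,110),(180,75,255)),c,70);b=cv2.convexHull(b);return cv2.minEnclosingCircle(b)
def circ(m,c,r):
    b=cv2.convexHull(blob(m,c,r));return cv2.fitEllipse(b)
E
python3 - <<'E'
from meas import *
im=np.load("top0.npy")
X1,Y1=0.80,0.36
P0=top_patch(im,0.36,X1,-0.27,Y1,0.0);P3=top_patch(im,0.36,X1,-0.27,Y1,0.032)
h0=cv2.cvtColor(P0,cv2.COLOR_RGB2HSV);h3=cv2.cvtColor(P3,cv2.COLOR_RGB2HSV)
W=lambda p:(X1-p[1]/1000,Y1-p[0]/1000)
print(h0[105,135],h0[105,220])
m=cv2.inRange(h0,(12,150,90),(22,255,255))
# compare mat vs wood sat
e=circ(cv2.inRange(h0,(0,165,90),(22,255,255)),(135,145),80);print("mat",W(e[0]),e[1])
e=circ(cv2.inRange(h3,(0,0,100),(180,70,255)),(268,278),65);print("pot",W(e[0]),e[1])
b=blob(cv2.inRange(h3,(0,0,60),(180,70,255)),(70,317),95);r=cv2.minAreaRect(b);print("org",W(r[0]),r[1:])
cv2.drawContours(P3,[cv2.boxPoints(r).astype(int)],-1,(255,0,0),1)
cv2.imwrite("pics/c1.png",P3[:,:,::-1])
E
```

```text
[ 20 189 171] [ 24  96 172]
mat (0.6639864959716797, 0.22951281738281248) (111.48540496826172, 112.51411437988281)
pot (0.5229396362304688, 0.09226837158203122) (89.3891830444336, 90.62005615234375)
org (0.4822610473632813, 0.29291593933105464) ((105.13373565673828, 136.01333618164062), 75.3791275024414)
```

View pics/c1.png

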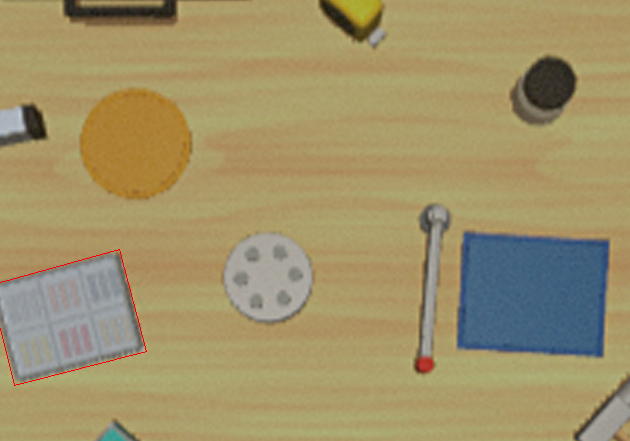

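```bash
cat > plan.py <<'E'
import sys
from workcell import *
import numpy as np
from scipy.spatial.transform import Rotation as Rn
def plan(*targets,verbose=True):
    """targets: (x,y,z,jaw_deg): world; jaw_deg = direction of tool z in the plane (mod 180)"""
    s=observe();R=Rn.from_euler('xyz',s['tool_rot'],degrees=True);M=R.as_matrix();p=s['position']
    a=np.degrees(np.arctan2(M[1,2],M[0,2]))
    print("t %.2f p %s jaw %.1f j1 %.0f j6 %.1f open %.2f F %s"%(s['time'],p.round(4),a,s['joint_positions'][0],s['joint_positions'][5],s['opening'],s['ft_force'].round(1)))
    print("tool x",M[:,0].round(3),"y",M[:,1].round(3))
    for (x,y,z,j) in targets:
        j=a+((j-a+90)%180-90)
        zz=np.array([np.cos(np.radians(j)),np.sin(np.radians(j)),0]);xx=np.array([0,0,-1.]);yy=np.cross(zz,xx)
        Rt=Rn.from_matrix(np.c_[xx,yy,zz]);dr=(R.inv()*Rt).as_rotvec()
        print((x,y,z,round(j,1)),"lin",(M.T@(np.array([x,y,z])-p)*100).round(2).tolist(),"dr",dr.round(3).tolist())
E
python3 - <<'E'
from plan import *
plan((.225,-.583,.33,-45.7),(.39,-.1,.2,-45.7),(.453,.023,.12,-45.7))
E
```

```text
t 0.15 p [ 0.2252 -0.5826  0.2387] jaw -68.9 j1 -69 j6 -0.1 open 1.00 F [ 0.3  0.2 -0.4]
tool x [-0.     0.001 -1.   ] y [ 0.933  0.361 -0.   ]
(0.225, -0.583, 0.33, np.float64(-45.7)) lin [-9.13, -0.03, 0.02] dr [-0.404, -0.001, -0.0]
(0.39, -0.1, 0.2, np.float64(-45.7)) lin [3.91, 32.77, -39.07] dr [-0.404, -0.001, -0.0]
(0.453, 0.023, 0.12, np.float64(-45.7)) lin [11.92, 43.08, -48.26] dr [-0.404, -0.001, -0.0]
```

```bash
python3 -m jog '{"linear":[[-4,0,0],[-8,0,0],[-9,2,-3],[-9,5,-6],[-9,8,-9],[-8,11,-12],[-6,14,-16],[-4,17,-20],[-2,20,-24],[0,23,-28]],"dr":[[0,0,0],[0,0,0],[0,0,0],[-0.05,0,0],[-0.1,0,0],[-0.15,0,0],[-0.2,0,0],[-0.25,0,0],[-0.3,0,0],[-0.35,0,0]]}' 6.5
python3 - <<'E'
from plan import *
plan((.453,.023,.12,-45.7),(.453,.023,.03,-45.7))
E
```

```text
time: 0.98
position: [0.3256, -0.2833, 0.2577]
tool_rot: [144.4, 90.0, 95.7]
ft_force: [0.3, 0.1, -0.4]
opening: 0.761
t 0.98 p [ 0.3256 -0.2833  0.2577] jaw -48.7 j1 -41 j6 7.4 open 0.76 F [ 0.3  0.1 -0.4]
tool x [-0.     0.001 -1.   ] y [0.751 0.66  0.   ]
(0.453, 0.023, 0.12, np.float64(-45.7)) lin [13.79, 29.78, -14.59] dr [-0.052, -0.001, -0.0]
(0.453, 0.023, 0.03, np.float64(-45.7)) lin [22.79, 29.78, -14.58] dr [-0.052, -0.001, -0.0]
```

```bash
python3 -m jog '{"linear":[[1,3,-1.5],[2,6,-3],[4,9,-4.5],[6,12.5,-6],[8,16,-8],[10,19.5,-10],[12,23,-12],[13,26,-13],[14,29,-14],[14,29.8,-14.6]],"dr":[[0,0,0],[-0.01,0,0],[-0.02,0,0],[-0.03,0,0],[-0.04,0,0],[-0.05,0,0],[-0.052,0,0],[-0.052,0,0],[-0.052,0,0],[-0.052,0,0]]}' 6.5
python3 - <<'E'
from plan import *
plan((.453,.023,.04,-45.7),(.453,.023,.018,-45.7))
import cv2
for n in("scene","wrist"): cv2.imwrite(f"pics/a_{n}.png",capture(n)[:,:,::-1])
E
```

```text
time: 1.82
position: [0.4545, 0.0266, 0.1163]
tool_rot: [155.9, 89.9, 110.3]
ft_force: [0.6, -0.0, -0.6]
opening: 0.761
t 1.82 p [0.4545 0.0266 0.1163] jaw -45.6 j1 3 j6 48.6 open 0.76 F [ 0.6 -0.  -0.6]
tool x [-0.001  0.001 -1.   ] y [0.714 0.7   0.001]
(0.453, 0.023, 0.04, np.float64(-45.7)) lin [7.63, -0.37, 0.16] dr [0.002, -0.001, -0.001]
(0.453, 0.023, 0.018, np.float64(-45.7)) lin [9.83, -0.37, 0.16] dr [0.002, -0.001, -0.001]
```

View pics/a_wrist.png

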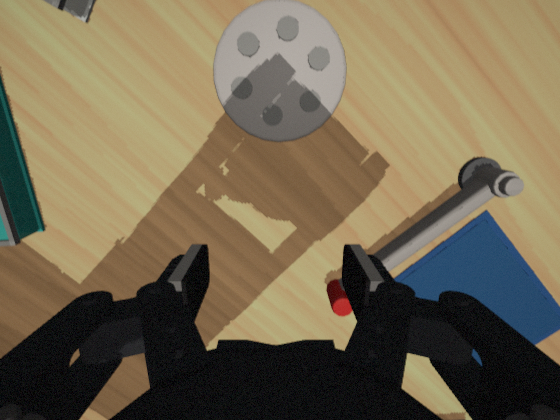

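View pics/a_scene.png

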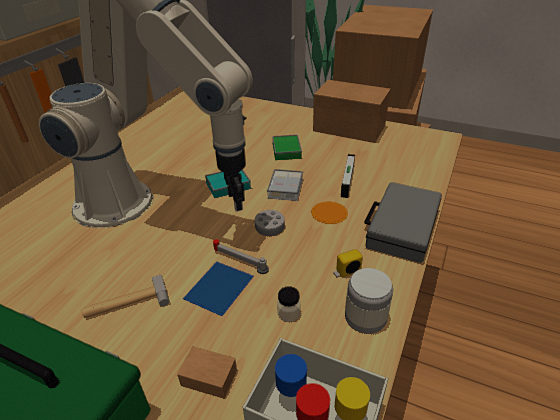

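```bash
python3 -m jog '{"linear":[[3,-0.37,0.16],[6,-0.37,0.16],[8,-0.37,0.16],[9,-0.37,0.16],[9.6,-0.37,0.16],[10.1,-0.37,0.16],[10.4,-0.37,0.16],[10.4,-0.37,0.16],[10.4,1.5,0.16],[10.4,3.3,0.16]],"dr":[[0,0,0],[0,0,0],[0,0,0],[0,0,0],[0,0,0],[0,0,0],[0,0,0],[0,0,0],[0,0,0],[0,0,0]]}'
python3 - <<'E'
from plan import *
plan((.6338,.2001,.012,-45.7),(.61,.177,.012,-45.7))
E
```

```text
time: 2.75
position: [0.478, 0.0468, 0.0142]
tool_rot: [173.0, 89.9, 127.4]
ft_force: [0.5, -0.1, -0.5]
opening: 0.761
t 2.75 p [0.478  0.0468 0.0142] jaw -45.6 j1 5 j6 50.9 open 0.76 F [ 0.5 -0.1 -0.5]
tool x [-0.001  0.001 -1.   ] y [0.714 0.7   0.   ]
(0.6338, 0.2001, 0.012, np.float64(-45.7)) lin [0.23, 21.86, -0.06] dr [0.002, -0.001, -0.0]
(0.61, 0.177, 0.012, np.float64(-45.7)) lin [0.23, 18.54, -0.07] dr [0.002, -0.001, -0.0]
```

```bash
python3 -m jog '{"linear":[[0.2,1.2,0],[0.2,2.4,0],[0.2,3.6,0],[0.2,4.8,0],[0.2,6,0],[0.2,7.2,0],[0.2,8.4,0],[0.2,9.6,0],[0.2,10.8,0],[0.2,12,0]],"dr":[[0,0,0],[0,0,0],[0,0,0],[0,0,0],[0,0,0],[0,0,0],[0,0,0],[0,0,0],[0,0,0],[0,0,0]]}'
python3 - <<'E'
from plan import *
plan((.6338,.2001,.012,-45.7),(.61,.177,.012,-45.7))
E
```

```text
time: 3.58
position: [0.5646, 0.1315, 0.0122]
tool_rot: [178.7, 89.9, 133.1]
ft_force: [-1.6, -1.9, 3.9]
opening: 0.759
t 3.58 p [0.5646 0.1315 0.0122] jaw -45.6 j1 13 j6 58.5 open 0.76 F [-1.6 -1.9  3.9]
tool x [-0.001  0.001 -1.   ] y [0.714 0.7   0.   ]
(0.6338, 0.2001, 0.012, np.float64(-45.7)) lin [0.02, 9.74, -0.06] dr [0.002, -0.001, -0.0]
(0.61, 0.177, 0.012, np.float64(-45.7)) lin [0.02, 6.42, -0.07] dr [0.002, -0.001, -0.0]
```

```bash
python3 -m jog '{"linear":[[0,1.2,0],[0,2.4,0],[0,3.6,0],[0,4.8,0],[0,5.8,0],[0,6.7,0],[0,7.5,0],[0,8.1,0],[0,8.5,0],[0,8.5,0]],"dr":[[0,0,0],[0,0,0],[0,0,0],[0,0,0],[0,0,0],[0,0,0],[0,0,0],[0,0,0],[0,0,0],[0,0,0]]}'
python3 - <<'E'
from plan import *
from meas import *
plan((.6338,.2001,.012,-45.7))
im=capture("top");P=top_patch(im,.36,.8,-.27,.36,.032)
cv2.imwrite("pics/b1.png",P[:,:,::-1]);cv2.imwrite("pics/b2.png",capture("wrist")[:,:,::-1])
E
```

```text
time: 4.42
position: [0.626, 0.1917, 0.0122]
tool_rot: [137.2, 89.9, 91.6]
ft_force: [0.7, 0.1, 0.2]
opening: 0.765
t 4.42 p [0.626  0.1917 0.0122] jaw -45.6 j1 17 j6 62.4 open 0.76 F [0.7 0.1 0.2]
tool x [-0.     0.001 -1.   ] y [0.714 0.7   0.001]
(0.6338, 0.2001, 0.012, np.float64(-45.7)) lin [0.02, 1.15, -0.06] dr [0.002, -0.001, -0.001]
```

View pics/b1.png

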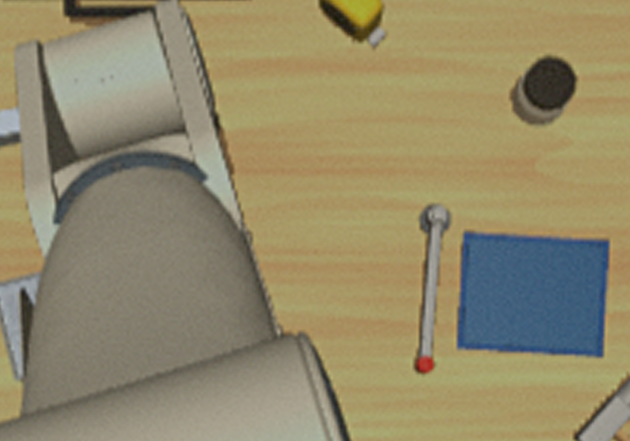

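View pics/b2.png

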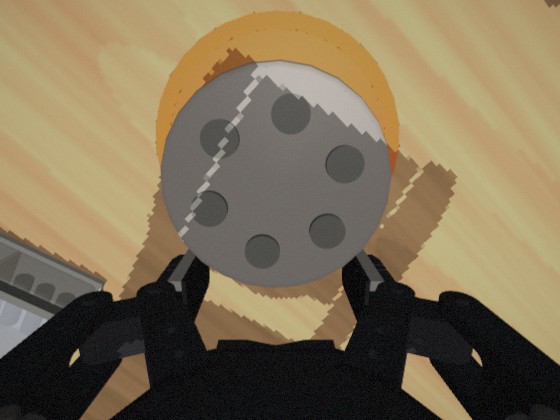

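The wrist view shows the pot, top centre about (276,172), still short of the mat's centre: the orange crescent is at the top, rows 11–60. I'll measure both in the base frame.

```bash
cat >> h.py <<'E'
from scipy.spatial.transform import Rotation as Rn
def wcam(s):
    c=calibration("wrist");T=np.eye(4);T[:3,:3]=Rn.from_euler('xyz',s['tool_rot'],degrees=True).as_matrix();T[:3,3]=s['position']
    return c["K"],T@c["hand_eye"]
def wp2w(s,uv,z):
    K,T=wcam(s);uv=np.atleast_2d(uv).astype(float);d=np.linalg.inv(K)@np.c_[uv,np.ones(len(uv))].T
    d=T[:3,:3]@np.array([d[0],-d[1],-d[2]]);o=T[:3,3][:,None];return (o+d*(z-o[2])/d[2]).T
def fitc(w,r):
    from scipy.optimize import least_squares
    f=lambda c:np.hypot(w[:,0]-c[0],w[:,1]-c[1])-r
    q=least_squares(f,w[:,:2].mean(0)-[.0,.0],loss="soft_l1",f_scale=.001);return q.x,np.abs(q.fun).mean()
E
python3 - <<'E'
from h import *
s=observe();im=cv2.imread("pics/b2.png");h=cv2.cvtColor(im,cv2.COLOR_BGR2HSV)
print(h[30,280],h[5,280],h[150,220],h[60,150])
m=cv2.inRange(h,(5,150,60),(22,255,255));E=[]
for a in np.radians(np.arange(-175,-4,3)):   # outward rays from pot centre, upper half
    rr=np.arange(100,190);u=(277+rr*np.cos(a)).astype(int);v=(172+rr*np.sin(a)).astype(int);ok=(u>=0)&(u<560)&(v>=0)&(v<420)
    k=np.where(ok&(m[np.clip(v,0,419),np.clip(u,0,559)]>0))[0]
    if len(k)>4: E.append((u[k[-1]],v[k[-1]],u[k[0]],v[k[0]]))
E=np.array(E);mat=wp2w(s,E[:,:2],0);print("mat",fitc(mat,.057))
pt=wp2w(s,[[162,180],[391,180],[276,60],[195,92],[360,95],[276,287]],.032);print("pot",fitc(pt,.045),fitc(pt,.044))
E
```

```text
[ 18 145 186] [ 18 101 184] [ 19  15 135] [ 24  80 188]
mat (array([0.66526154, 0.22931646]), np.float64(0.00014065842051787009))
pot (array([0.65664572, 0.22135735]), np.float64(0.0009280816671748439)) (array([0.65727602, 0.22187527]), np.float64(0.00018823214542622083))
```

```bash
python3 -m jog '{"linear":[[0,0.2,0],[0,0.4,0],[0,0.6,0],[0,0.8,0],[0,0.95,0],[0,1.05,0],[0,1.1,0],[0,1.13,0],[0,1.13,0],[0,1.13,0]],"dr":[[0,0,0],[0,0,0],[0,0,0],[0,0,0],[0,0,0],[0,0,0],[0,0,0],[0,0,0],[0,0,0],[0,0,0]]}'
python3 - <<'E'
from plan import *
import cv2
plan()
cv2.imwrite("pics/b3.png",capture("wrist")[:,:,::-1])
E
```

```text
time: 5.35
position: [0.6334, 0.199, 0.0121]
tool_rot: [159.7, 89.9, 114.1]
ft_force: [-1.4, -0.7, -0.9]
opening: 0.762
t 5.35 p [0.6334 0.199  0.0121] jaw -45.6 j1 17 j6 62.8 open 0.76 F [-1.4 -0.7 -0.9]
tool x [-0.     0.001 -1.   ] y [0.714 0.7   0.   ]
```

View pics/b3.png

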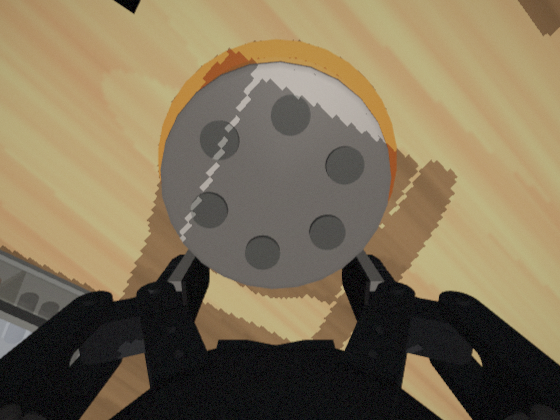

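```bash
cat >> plan.py <<'E'
def plana(*targets):
    s=observe();R=Rn.from_euler('xyz',s['tool_rot'],degrees=True);M=R.as_matrix();p=s['position']
    a=np.degrees(np.arctan2(M[1,2],M[0,2]))
    print("t %.2f p %s jaw %.1f j1 %.0f j6 %.1f open %.2f F %s"%(s['time'],p.round(4),a,s['joint_positions'][0],s['joint_positions'][5],s['opening'],s['ft_force'].round(1)))
    for (x,y,z,j) in targets:
        print((x,y,z,j),"lin",(M.T@(np.array([x,y,z])-p)*100).round(2).tolist(),"drx",round(np.radians(a-j),3))
E
python3 - <<'E'
from plan import *
plana((.435,-.065,.15,86.7),(.435,-.065,.02,86.7))
E
python3 -m jog '{"linear":[[0,-1,0],[0,-2.5,0],[-2,-4,0],[-5,-5,0.3],[-8,-6.5,0.8],[-10,-8.5,1.5],[-12,-10.5,2],[-13,-13,2.5],[-13.5,-15.5,3],[-13.8,-18,3]],"dr":[[0,0,0],[0,0,0],[0,0,0],[-0.12,0,0],[-0.24,0,0],[-0.36,0,0],[-0.48,0,0],[-0.6,0,0],[-0.72,0,0],[-0.84,0,0]]}' 4
python3 - <<'E'
from plan import *
plana((.435,-.065,.15,86.7),(.435,-.065,.02,86.7))
E
```

```text
t 5.40 p [0.6334 0.1991 0.0121] jaw -45.6 j1 17 j6 62.8 open 0.76 F [-0.7  0.  -0.2]
(0.435, -0.065, 0.15, 86.7) lin [-13.81, -32.65, 4.97] drx -2.309
(0.435, -0.065, 0.02, 86.7) lin [-0.81, -32.65, 4.98] drx -2.309
time: 6.23
position: [0.5257, 0.0501, 0.1513]
tool_rot: [22.3, 89.9, 25.2]
ft_force: [0.7, -0.5, -0.5]
opening: 0.467
t 6.23 p [0.5257 0.0501 0.1513] jaw 2.9 j1 5 j6 2.4 open 0.47 F [ 0.7 -0.5 -0.5]
(0.435, -0.065, 0.15, 86.7) lin [0.09, -11.05, -9.63] drx -1.463
(0.435, -0.065, 0.02, 86.7) lin [13.09, -11.06, -9.66] drx -1.463
```

```bash
python3 -m jog '{"linear":[[0,-1.5,-1.2],[0,-3,-2.4],[0,-4.5,-3.6],[0,-6,-5],[0,-7.5,-6.4],[0,-9,-7.8],[0,-10.2,-8.8],[0,-11,-9.6],[0,-11,-9.6],[0,-11,-9.6]],"dr":[[-0.12,0,0],[-0.24,0,0],[-0.36,0,0],[-0.48,0,0],[-0.6,0,0],[-0.72,0,0],[-0.84,0,0],[-0.96,0,0],[-1.08,0,0],[-1.2,0,0]]}'
python3 - <<'E'
from plan import *
from meas import *
plana((.435,-.065,.15,86.7))
s=observe();cv2.imwrite("pics/d1.png",capture("wrist")[:,:,::-1])
im=capture("top");P=top_patch(im,.36,.8,-.27,.36,.032);cv2.imwrite("pics/d2.png",P[:,:,::-1])
E
```

```text
time: 7.07
position: [0.4343, -0.0652, 0.151]
tool_rot: [-52.1, 89.8, 19.8]
ft_force: [0.7, -0.5, 0.1]
opening: 0.471
t 7.07 p [ 0.4343 -0.0652  0.151 ] jaw 71.9 j1 -9 j6 -80.7 open 0.47 F [ 0.7 -0.5  0.1]
(0.435, -0.065, 0.15, 86.7) lin [0.1, -0.06, 0.04] drx -0.259
```

View pics/d1.png

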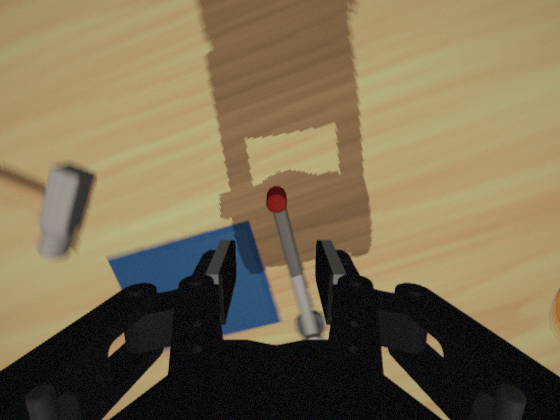

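View pics/d2.png

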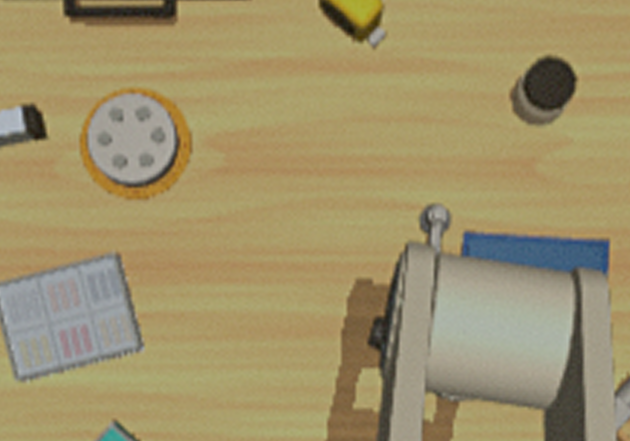

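Run:
```python
from meas import *
s=observe();print("knob",wp2w(s,[[276,193]],.041),"post",wp2w(s,[[313,336]],.042), "flange",wp2w(s,[[308,322]],.006))
P0=cv2.imread("pics/d2.png")
im=cv2.cvtColor(P0,cv2.COLOR_BGR2RGB);h=cv2.cvtColor(im,cv2.COLOR_RGB2HSV)
e=circ(cv2.inRange(h,(0,0,100),(180,70,255)),(132,136),52);print("pot",.8-e[0][1]/1000,.36-e[0][0]/1000,e[1])
from plan import plana
plana((.435,-.0635,.018,87))
```

```text
knob [[ 0.42952603 -0.06054584  0.041     ]] post [[ 0.5718113  -0.07090063  0.042     ]] flange [[ 0.58288069 -0.07513735  0.006     ]]
pot 0.6617830657958985 0.22872698974609373 (88.3299331665039, 89.36752319335938)
t 7.17 p [ 0.4348 -0.0648  0.151 ] jaw 71.7 j1 -9 j6 -80.5 open 0.47 F [-0.6 -0.1 -0.2]
(0.435, -0.0635, 0.018, 87) lin [13.3, 0.05, 0.11] drx -0.267
```

```bash
python3 -m jog '{"linear":[[0,-0.3,0.1],[3,-0.4,0.1],[6,-0.4,0.1],[8,-0.4,0.1],[10,-0.4,0.1],[11.5,-0.4,0.1],[12.5,-0.4,0.1],[13.1,-0.4,0.1],[13.1,-0.4,0.1],[13.1,-0.4,0.1]],"dr":[[-0.1,0,0],[-0.2,0,0],[-0.267,0,0],[-0.267,0,0],[-0.267,0,0],[-0.267,0,0],[-0.267,0,0],[-0.267,0,0],[-0.267,0,0],[-0.267,0,0]]}'
python3 - <<'E'
from plan import *
from meas import *
plana()
s=observe();cv2.imwrite("pics/d3.png",capture("wrist")[:,:,::-1])
# arc targets: pivot, knob ref
pv=np.array([.5845,-.077]);r=.147
T=[]
for th in (0.04,.14,.24,.34,.44,.54,.64,.74,.84,.94,1.04,1.14,1.24,1.34,1.44,1.54,1.64,1.72):
    a=np.radians(176.7)-th;T.append((*(pv+r*np.array([np.cos(a),np.sin(a)])).round(4),.02,round(np.degrees(a)-90,1)))
plana(*T)
E
```

```text
time: 8.0
position: [0.4394, -0.065, 0.0203]
tool_rot: [-68.6, 89.8, 18.3]
ft_force: [0.2, -0.2, 0.4]
opening: 0.469
t 8.00 p [ 0.4394 -0.065   0.0203] jaw 86.9 j1 -9 j6 -95.8 open 0.47 F [ 0.2 -0.2  0.4]
t 8.05 p [ 0.4397 -0.0651  0.0206] jaw 87.0 j1 -9 j6 -95.8 open 0.47 F [ 0.6 -0.1 -0.7]
(np.float64(0.4382), np.float64(-0.0627), 0.02, np.float64(84.4)) lin [0.06, 0.16, 0.23] drx 0.045
(np.float64(0.4404), np.float64(-0.0481), 0.02, np.float64(78.7)) lin [0.07, 0.02, 1.7] drx 0.144
(np.float64(0.444), np.float64(-0.0339), 0.02, np.float64(72.9)) lin [0.07, -0.26, 3.13] drx 0.245
(np.float64(0.449), np.float64(-0.0201), 0.02, np.float64(67.2)) lin [0.07, -0.69, 4.54] drx 0.345
(np.float64(0.4553), np.float64(-0.0068), 0.02, np.float64(61.5)) lin [0.08, -1.25, 5.9] drx 0.444
(np.float64(0.463), np.float64(0.0057), 0.02, np.float64(55.8)) lin [0.08, -1.95, 7.19] drx 0.544
(np.float64(0.4718), np.float64(0.0174), 0.02, np.float64(50.0)) lin [0.08, -2.77, 8.4] drx 0.645
(np.float64(0.4818), np.float64(0.0282), 0.02, np.float64(44.3)) lin [0.09, -3.71, 9.54] drx 0.744
(np.float64(0.4928
[... 280 characters left out ...]

(np.float64(0.5309), np.float64(0.0599), 0.02, np.float64(21.4)) lin [0.11, -8.44, 12.96] drx 1.144
(np.float64(0.5448), np.float64(0.0645), 0.02, np.float64(15.7)) lin [0.12, -9.8, 13.5] drx 1.244
(np.float64(0.5592), np.float64(0.0678), 0.02, np.float64(9.9)) lin [0.12, -11.23, 13.9] drx 1.345
(np.float64(0.5737), np.float64(0.0696), 0.02, np.float64(4.2)) lin [0.13, -12.66, 14.16] drx 1.444
(np.float64(0.5884), np.float64(0.0699), 0.02, np.float64(-1.5)) lin [0.13, -14.13, 14.27] drx 1.544
(np.float64(0.6031), np.float64(0.0688), 0.02, np.float64(-7.3)) lin [0.14, -15.6, 14.23] drx 1.645
(np.float64(0.6147), np.float64(0.0669), 0.02, np.float64(-11.8)) lin [0.14, -16.77, 14.11] drx 1.724
```

View pics/d3.png

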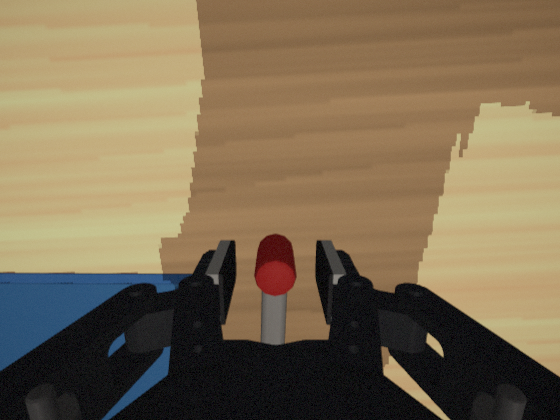

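The knob, at (276,275), stands midway between the pads. I'll cage it loosely and swing the rail open.

```bash
python3 -m jog '{"linear":[[0.05,0.1,0.2],[0.05,0.1,0.2],[0.05,0,1.7],[0.05,-0.26,3.1],[0.05,-0.7,4.5],[0.05,-1.25,5.9],[0.05,-1.95,7.2],[0.05,-2.8,8.4],[0.05,-3.7,9.5],[0.05,-4.75,10.6]],"dr":[[0.04,0,0],[0.04,0,0],[0.14,0,0],[0.24,0,0],[0.34,0,0],[0.44,0,0],[0.54,0,0],[0.64,0,0],[0.74,0,0],[0.84,0,0]]}' 2.6
python3 - <<'E'
from plan import *
from meas import *
pv=np.array([.5845,-.077]);r=.147
cv2.imwrite("pics/d4.png",capture("wrist")[:,:,::-1])
T=[]
for th in (.84,.94,1.04,1.14,1.24,1.34,1.44,1.54,1.64,1.71,1.75):
    a=np.radians(176.7)-th;T.append((*(pv+r*np.array([np.cos(a),np.sin(a)])).round(4),.02,round(np.degrees(a)-90,1)))
plana(*T)
E
```

```text
time: 8.88
position: [0.4931, 0.0388, 0.0211]
tool_rot: [-28.1, 89.8, 10.5]
ft_force: [-0.0, -1.6, -0.1]
opening: 0.305
t 8.93 p [0.4963 0.0402 0.0216] jaw 38.2 j1 4 j6 -33.8 open 0.30 F [ 3.   0.8 -0.3]
(np.float64(0.4928), np.float64(0.0379), 0.02, np.float64(38.6)) lin [0.16, 0.04, -0.42] drx -0.007
(np.float64(0.5048), np.float64(0.0465), 0.02, np.float64(32.8)) lin [0.17, -0.03, 1.06] drx 0.094
(np.float64(0.5175), np.float64(0.0538), 0.02, np.float64(27.1)) lin [0.18, -0.24, 2.51] drx 0.194
(np.float64(0.5309), np.float64(0.0599), 0.02, np.float64(21.4)) lin [0.19, -0.59, 3.94] drx 0.293
(np.float64(0.5448), np.float64(0.0645), 0.02, np.float64(15.7)) lin [0.2, -1.08, 5.32] drx 0.392
(np.float64(0.5592), np.float64(0.0678), 0.02, np.float64(9.9)) lin [0.22, -1.71, 6.65] drx 0.494
(np.float64(0.5737), np.float64(0.0696), 0.02, np.float64(4.2)) lin [0.23, -2.47, 7.9] drx 0.593
(np.float64(0.5884), np.float64(0.0699), 0.02, np.float64(-1.5)) lin [0.24, -3.36, 9.08] drx 0.693
(np.float64(0.6031), np.float64(0.0688), 0.02, np.float64(-7.3)) lin [0.25, -4.35, 10.16] drx 0.794
(np.float64(0.6132), np.float64(0.0672), 0.02, np.float64(-11.3)) lin [0.26, -5.1, 10.86] drx 0.864
(np.float64(0.619), np.float64(0.0659), 0.02, np.float64(-13.6)) lin [0.26, -5.56, 11.23] drx 0.904
```

View pics/d4.png

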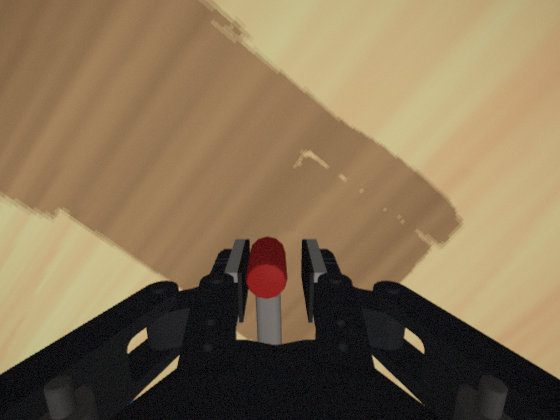

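```bash
python3 -m jog '{"linear":[[0.1,0,1],[0.1,-0.24,2.5],[0.1,-0.59,3.94],[0.15,-1.08,5.3],[0.15,-1.71,6.6],[0.15,-2.47,7.9],[0.15,-3.36,9.1],[0.15,-4.35,10.15],[0.15,-5.1,10.86],[0.15,-5.2,10.95]],"dr":[[0.09,0,0],[0.19,0,0],[0.29,0,0],[0.39,0,0],[0.49,0,0],[0.59,0,0],[0.69,0,0],[0.79,0,0],[0.86,0,0],[0.87,0,0]]}'
python3 - <<'E'
from plan import *
from meas import *
cv2.imwrite("pics/d5.png",capture("wrist")[:,:,::-1])
plana()
E
```

```text
time: 9.77
position: [0.6164, 0.0665, 0.0219]
tool_rot: [20.8, 89.4, 9.1]
ft_force: [0.3, -0.2, 0.2]
opening: 0.305
t 9.82 p [0.6154 0.0666 0.0216] jaw -11.6 j1 6 j6 17.5 open 0.30 F [-0.5 -0.5 -0.8]
```

View pics/d5.png

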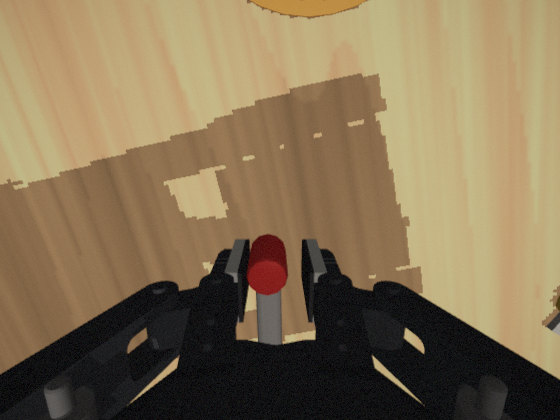

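```bash
python3 - <<'E'
from plan import *
plana((.5,.2,.2,14.6))
E
python3 -m jog '{"linear":[[0,0,0],[0,0,0],[-3,0,0],[-6.5,0,0],[-10,0,0],[-13,2,-2],[-15,5,-4],[-17,9,-6.5],[-17.8,13,-8.6],[-17.8,15.4,-8.6]],"dr":[[0,0,0],[0,0,0],[0,0,0],[0,0,0],[-0.05,0,0],[-0.15,0,0],[-0.25,0,0],[-0.35,0,0],[-0.45,0,0],[-0.457,0,0]]}' 4
python3 -m jog '{"linear":[[0,0,0],[0,0,0],[0,0,0],[0,0,0],[0,0,0],[0,0,0],[0,0,0],[0,0,0],[0,0,0],[0,0,0]],"dr":[[0,0,0],[0,0,0],[0,0,0],[0,0,0],[0,0,0],[0,0,0],[0,0,0],[0,0,0],[0,0,0],[0,0,0]]}' 7
python3 - <<'E'
from plan import *
from meas import *
import pickle
s=observe();plana()
cv2.imwrite("pics/e1.png",capture("wrist")[:,:,::-1]);pickle.dump(s,open("e1.pkl","wb"))
E
```

```text
t 9.82 p [0.6154 0.0666 0.0216] jaw -11.6 j1 6 j6 17.5 open 0.30 F [-0.5 -0.5 -0.8]
(0.5, 0.2, 0.2, 14.6) lin [-17.92, 10.82, -13.82] drx -0.457
time: 10.65
position: [0.5581, 0.2359, 0.2017]
tool_rot: [-2.3, 89.4, 12.8]
ft_force: [1.6, 0.7, -0.4]
opening: 0.467
time: 11.48
position: [0.5582, 0.2357, 0.2016]
tool_rot: [-2.4, 89.4, 12.7]
ft_force: [-0.7, 0.0, 1.0]
opening: 0.821
t 11.48 p [0.5582 0.2357 0.2016] jaw 15.1 j1 23 j6 7.8 open 0.82 F [-0.7  0.   1. ]
```

View pics/e1.png

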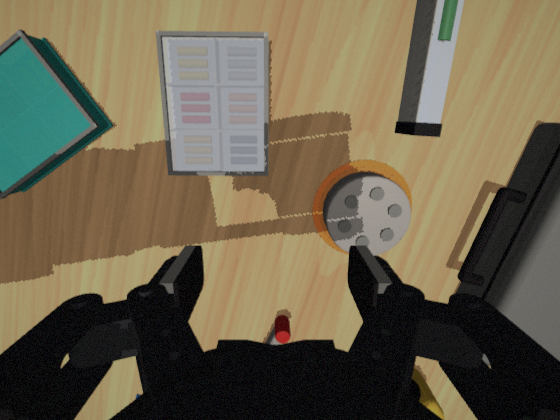

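The wrist view shows the clear organiser with corners near (160,32), (269,33), (267,175) and (169,176). The pot sits on the orange mat at (367,212).

Run:
```python
from plan import *
from meas import *
import pickle
s=pickle.load(open("e1.pkl","rb"))
w=wp2w(s,[[160,32],[269,33],[267,175],[169,176]],.032);print(w.round(4))
r=cv2.minAreaRect((w[:,:2]*1000).astype(np.float32));print(w[:,:2].mean(0),r)
print("pot",wp2w(s,[[368,213]],.032))
d=w[0]-w[3]+w[1]-w[2];print("yaw",np.degrees(np.arctan2(-d[0],d[1])))
plana((.461,.384,.2,14.6),(.461,.384,.013,14.6))
```

```text
[[0.4259 0.3461 0.032 ]
 [0.5195 0.3708 0.032 ]
 [0.5502 0.2462 0.032 ]
 [0.4558 0.2199 0.032 ]]
[0.48785289 0.29573605] ((487.6262512207031, 295.33056640625), (98.02940368652344, 131.23739624023438), 13.85802173614502)
pot [[0.66214428 0.23445736 0.032     ]]
yaw 13.576398805590667
t 11.53 p [0.5582 0.2358 0.2016] jaw 15.1 j1 23 j6 7.8 open 0.82 F [-0.6 -0.   1. ]
(0.461, 0.384, 0.2, 14.6) lin [0.1, 16.84, -5.53] drx 0.009
(0.461, 0.384, 0.013, 14.6) lin [18.8, 16.85, -5.73] drx 0.009
```

```bash
python3 -m jog '{"linear":[[0,3.5,-1],[0,7,-2.2],[0,10.5,-3.4],[0,14,-4.6],[0,16.5,-5.1],[3,16.5,-5.1],[6.5,16.5,-5.2],[10,16.5,-5.2],[13,16.5,-5.3],[15,16.5,-5.3]],"dr":[[0.02,0,0],[0.02,0,0],[0.02,0,0],[0.02,0,0],[0.02,0,0],[0.02,0,0],[0.02,0,0],[0.02,0,0],[0.02,0,0],[0.02,0,0]]}' 7
python3 - <<'E'
from plan import *
from meas import *
plan((.4657,.3814,.012,14))
cv2.imwrite("pics/e2.png",capture("scene")[60:270,150:430,::-1].repeat(2,0).repeat(2,1))
E
```

```text
time: 12.37
position: [0.4642, 0.3808, 0.0481]
tool_rot: [-10.8, 89.5, 3.2]
ft_force: [0.1, -0.2, -0.0]
opening: 0.824
t 12.37 p [0.4642 0.3808 0.0481] jaw 14.0 j1 39 j6 25.7 open 0.82 F [ 0.1 -0.2 -0. ]
tool x [ 0.008  0.    -1.   ] y [-0.242  0.97  -0.002]
(0.4657, 0.3814, 0.012, np.float64(14.0)) lin [3.61, 0.03, 0.13] dr [-0.0, 0.008, 0.002]
```

View pics/e2.png

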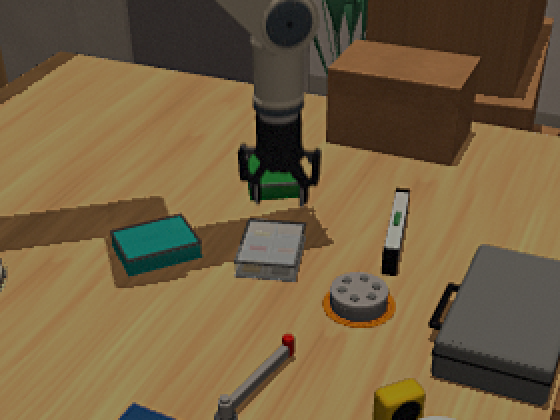

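```bash
cat > orgpath.py <<'E'
from plan import *
def orgpose(s,S=.330,p0=(.487,.296),y0=14.,y1=-3.3):
    n=400;ss=np.linspace(0,max(s,0),n);yaw=np.radians(y0+(y1-y0)*np.clip(ss/S,0,1))
    x=p0[0]+np.trapezoid(np.sin(yaw),ss);y=p0[1]-np.trapezoid(np.cos(yaw),ss);return x,y,yaw[-1]
def tcp(s,d=.076,**k):
    x,y,a=orgpose(s,**k);d=d-min(s,0);return (round(x-d*np.sin(a),4),round(y+d*np.cos(a),4),.012,round(np.degrees(a),2))
def rows(ss,**k):
    plan(*[tcp(s,**k) for s in ss])
E
python3 - <<'E'
from orgpath import *
rows(np.array([-8,-2,4,14,26,38]) *.001)
print(tcp(.475),orgpose(.475))
E
```

```text
t 12.42 p [0.463  0.3797 0.0452] jaw 14.0 j1 39 j6 25.7 open 0.82 F [-1.6 -0.3 -2.7]
tool x [ 0.005 -0.002 -1.   ] y [-0.241  0.97  -0.003]
(np.float64(0.4667), np.float64(0.3775), 0.012, np.float64(14.0)) lin [3.33, -0.29, 0.3] dr [-0.001, 0.004, 0.003]
(np.float64(0.4681), np.float64(0.3717), 0.012, np.float64(14.0)) lin [3.33, -0.89, 0.29] dr [-0.001, 0.004, 0.003]
(np.float64(0.4698), np.float64(0.3659), 0.012, np.float64(13.8)) lin [3.33, -1.49, 0.32] dr [0.003, 0.004, 0.003]
(np.float64(0.4729), np.float64(0.3564), 0.012, np.float64(13.3)) lin [3.33, -2.49, 0.39] dr [0.012, 0.004, 0.003]
(np.float64(0.4764), np.float64(0.3449), 0.012, np.float64(12.6)) lin [3.34, -3.69, 0.45] dr [0.023, 0.004, 0.003]
(np.float64(0.4797), np.float64(0.3333), 0.012, np.float64(12.0)) lin [3.34, -4.9, 0.49] dr [0.034, 0.004, 0.003]
(np.float64(0.5137), np.float64(-0.1002), 0.012, np.float64(-3.3)) (np.float64(0.5093055975921279), np.float64(-0.17607527098604298), np.float64(-0.057595865315812886))
```

```bash
python3 -m jog '{"linear":[[1.2,0,0.2],[2.2,0,0.3],[3,-0.1,0.3],[3.3,-0.3,0.3],[3.3,-0.6,0.3],[3.3,-0.9,0.3],[3.3,-1.5,0.33],[3.3,-2.5,0.39],[3.3,-3.7,0.45],[3.3,-4.9,0.5]],"dr":[[0,0.004,0.003],[0,0.004,0.003],[0,0.004,0.003],[0,0.004,0.003],[0,0.004,0.003],[0,0.004,0.003],[0.003,0.004,0.003],[0.012,0.004,0.003],[0.023,0.004,0.003],[0.034,0.004,0.003]]}'
python3 - <<'E'
from orgpath import *
rows(np.arange(38,170,12) *.001)
E
```

```text
time: 13.25
position: [0.4805, 0.3324, 0.013]
tool_rot: [14.8, 89.9, 26.8]
ft_force: [0.3, 2.1, 1.8]
opening: 0.821
t 13.25 p [0.4805 0.3324 0.013 ] jaw 12.0 j1 35 j6 22.6 open 0.82 F [0.3 2.1 1.8]
tool x [ 0.002  0.001 -1.   ] y [-0.207  0.978  0.   ]
(np.float64(0.4797), np.float64(0.3333), 0.012, np.float64(12.0)) lin [0.1, 0.1, -0.06] dr [-0.001, 0.002, -0.0]
(np.float64(0.483), np.float64(0.3217), 0.012, np.float64(11.4)) lin [0.1, -1.1, 0.02] dr [0.01, 0.002, -0.0]
(np.float64(0.4861), np.float64(0.3101), 0.012, np.float64(10.7)) lin [0.1, -2.3, 0.08] dr [0.021, 0.002, -0.0]
(np.float64(0.4891), np.float64(0.2985), 0.012, np.float64(10.1)) lin [0.1, -3.5, 0.14] dr [0.032, 0.002, -0.0]
(np.float64(0.492), np.float64(0.2868), 0.012, np.float64(9.5)) lin [0.1, -4.7, 0.18] dr [0.043, 0.002, -0.0]
(np.float64(0.4947), np.float64(0.2751), 0.012, np.float64(8.9)) lin [0.1, -5.9, 0.2] dr [0.054, 0.002, -0.0]
(np.float64(0.4973), np.float64(0.2633), 0.012, np.float64(8.2)) lin [0.1, -7.11, 0.21] dr [0.065, 0.002, -0.0]
(np.float64(0.4998), np.float64(0.2516), 0.012, np.float64(7.6)) lin [0.1, -8.31, 0.21] dr [0.076, 0.002, -0.0]
(np.float64(0.5021), np.float64(0.2398), 0.012, np.float64(7.0)) lin [0.1, -9.51, 0.19] dr [0.087, 0.002, -0.001]
(np.float64(0.5044), np.float64(0.2279), 0.012, np.float64(6.4)) lin [0.1, -10.72, 0.17] dr [0.098, 0.002, -0.001]
(np.float64(0.5065), np.float64(0.2161), 0.012, np.float64(5.7)) lin [0.1, -11.92, 0.13] dr [0.109, 0.002, -0.001]
```

```bash
python3 -m jog '{"linear":[[0.1,-1.1,0],[0.1,-2.3,0.08],[0.1,-3.5,0.14],[0.1,-4.7,0.18],[0.1,-5.9,0.2],[0.1,-7.1,0.21],[0.1,-8.3,0.21],[0.1,-9.5,0.19],[0.1,-10.7,0.17],[0.1,-11.9,0.13]],"dr":[[0.01,0,0],[0.021,0,0],[0.032,0,0],[0.043,0,0],[0.054,0,0],[0.065,0,0],[0.076,0,0],[0.087,0,0],[0.098,0,0],[0.109,0,0]]}'
python3 - <<'E'
from orgpath import *
rows(np.arange(158,280,12) *.001)
import cv2
cv2.imwrite("pics/e3.png",capture("scene")[100:310,150:430,::-1].repeat(2,0).repeat(2,1))
E
```

```text
time: 14.08
position: [0.5066, 0.2151, 0.012]
tool_rot: [21.6, 89.9, 27.3]
ft_force: [-0.2, 2.4, 2.4]
opening: 0.819
t 14.08 p [0.5066 0.2151 0.012 ] jaw 5.7 j1 23 j6 17.2 open 0.82 F [-0.2  2.4  2.4]
tool x [ 0.001  0.001 -1.   ] y [-0.098  0.995  0.001]
(np.float64(0.5065), np.float64(0.2161), 0.012, np.float64(5.7)) lin [0.0, 0.1, -0.0] dr [-0.001, 0.002, -0.001]
(np.float64(0.5084), np.float64(0.2042), 0.012, np.float64(5.1)) lin [0.0, -1.11, 0.07] dr [0.01, 0.002, -0.001]
(np.float64(0.5102), np.float64(0.1923), 0.012, np.float64(4.5)) lin [-0.0, -2.31, 0.13] dr [0.021, 0.002, -0.001]
(np.float64(0.5119), np.float64(0.1804), 0.012, np.float64(3.8)) lin [-0.0, -3.51, 0.18] dr [0.032, 0.002, -0.001]
(np.float64(0.5135), np.float64(0.1685), 0.012, np.float64(3.2)) lin [-0.0, -4.71, 0.23] dr [0.043, 0.002, -0.001]
(np.float64(0.515), np.float64(0.1566), 0.012, np.float64(2.6)) lin [-0.0, -5.91, 0.26] dr [0.054, 0.002, -0.001]
(np.float64(0.5163), np.float64(0.1446), 0.012, np.float64(1.9)) lin [-0.0, -7.12, 0.27] dr [0.065, 0.002, -0.001]
(np.float64(0.5174), np.float64(0.1326), 0.012, np.float64(1.3)) lin [-0.0, -8.32, 0.26] dr [0.076, 0.002, -0.001]
(np.float64(0.5185), np.float64(0.1206), 0.012, np.float64(0.7)) lin [-0.0, -9.53, 0.25] dr [0.087, 0.002, -0.001]
(np.float64(0.5194), np.float64(0.1086), 0.012, np.float64(0.1)) lin [-0.01, -10.73, 0.22] dr [0.098, 0.002, -0.001]
(np.float64(0.5202), np.float64(0.0966), 0.012, np.float64(-0.6)) lin [-0.01, -11.93, 0.18] dr [0.109, 0.002, -0.001]
```

View pics/e3.png

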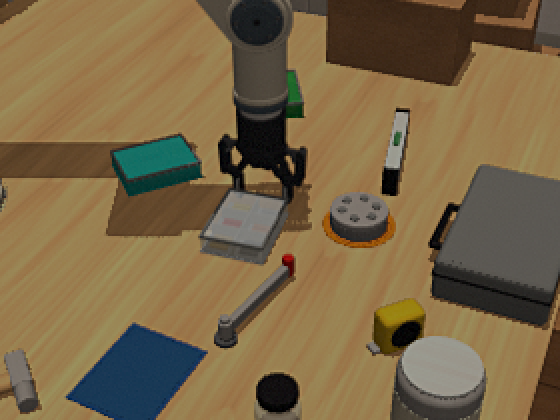

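The organiser follows flush against both fingers, at about (245,228). The rail tip at (288,263) is clear of its path, so I'll continue.

```bash
python3 -m jog '{"linear":[[0,-1.1,0.07],[0,-2.3,0.13],[0,-3.5,0.18],[0,-4.7,0.23],[0,-5.9,0.26],[0,-7.1,0.27],[0,-8.3,0.26],[0,-9.5,0.25],[0,-10.4,0.22],[0,-10.7,0.22]],"dr":[[0.01,0,0],[0.021,0,0],[0.032,0,0],[0.043,0,0],[0.054,0,0],[0.065,0,0],[0.076,0,0],[0.087,0,0],[0.096,0,0],[0.098,0,0]]}'
python3 - <<'E'
from orgpath import *
rows(np.array([266]) *.001);print(orgpose(.266))
import cv2
cv2.imwrite("pics/e4.png",capture("scene")[100:310,120:400,::-1].repeat(2,0).repeat(2,1))
cv2.imwrite("pics/e4t.png",capture("top")[:,:,::-1])
E
```

```text
time: 14.97
position: [0.5189, 0.1055, 0.0118]
tool_rot: [-60.3, 90.0, -60.4]
ft_force: [-0.4, 1.2, -0.6]
opening: 0.817
t 14.97 p [0.5189 0.1055 0.0118] jaw -0.1 j1 11 j6 11.5 open 0.82 F [-0.4  1.2 -0.6]
tool x [ 0. -0. -1.] y [ 0.002  1.    -0.   ]
(np.float64(0.5194), np.float64(0.1086), 0.012, np.float64(0.1)) lin [-0.02, 0.31, 0.04] dr [-0.003, 0.0, 0.0]
(np.float64(0.5194640441648433), np.float64(0.03264947710203381), np.float64(0.0009625755268574714))
```

View pics/e4.png

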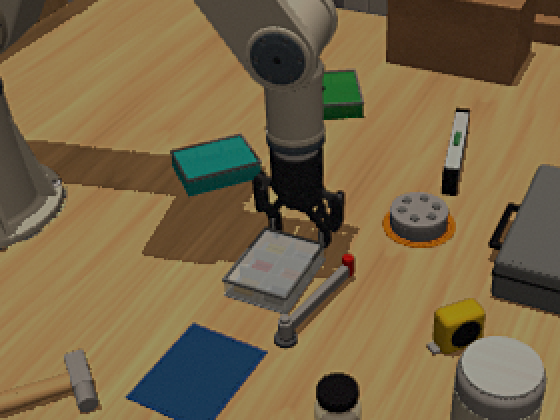

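View pics/e4t.png

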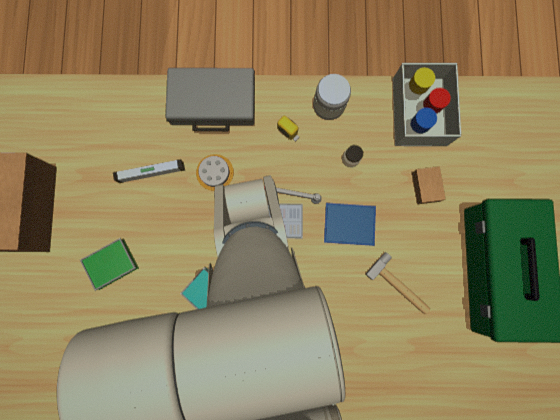

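Run:
```python
from meas import *
im=cv2.imread("pics/e4t.png")
P=top_patch(im,.38,.64,-.27,.08,.032,.0005);cv2.imwrite("pics/e4p.png",P)
```

```text
(no output)
```

View pics/e4p.png

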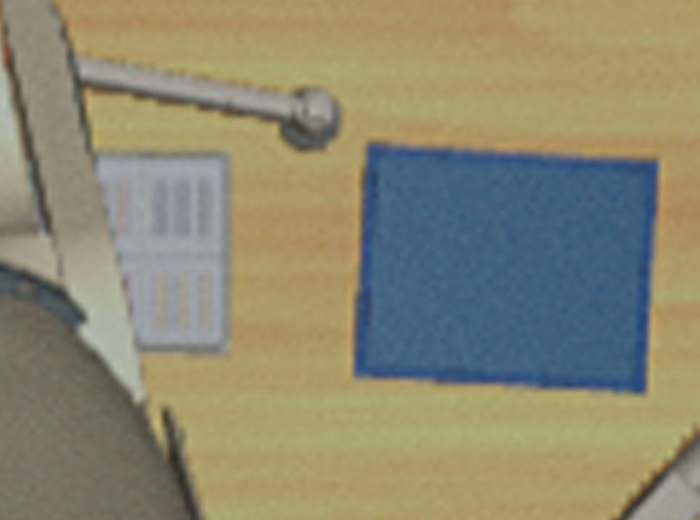

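```bash
cat > orgpath2.py <<'E'
from orgpath import *
def tcp2(s,lat=.0044,d=.0755):
    x,y,a=orgpose(s,S=.21,p0=(.5145,.030),y0=0.,y1=-3.3)
    return (round(x+lat*np.cos(a)-d*np.sin(a),4),round(y+lat*np.sin(a)+d*np.cos(a),4),.012,round(np.degrees(a),2))
E
python3 - <<'E'
from orgpath2 import *
plan(*[tcp2(s*.001) for s in (0,8,20,32,44,56,68,80,92,104,116,128,140,152,164,176,186,194,200,204)])
print(orgpose(.209,S=.21,p0=(.5145,.030),y0=0.,y1=-3.3))
E
```

```text
t 15.07 p [0.5191 0.1063 0.0119] jaw -0.1 j1 11 j6 11.6 open 0.82 F [-0.2 -1.   0.2]
tool x [ 0.001 -0.    -1.   ] y [ 0.002  1.    -0.   ]
(np.float64(0.5189), np.float64(0.1055), 0.012, np.float64(-0.0)) lin [-0.01, -0.08, -0.02] dr [-0.002, 0.001, 0.0]
(np.float64(0.5191), np.float64(0.0975), 0.012, np.float64(-0.1)) lin [-0.01, -0.88, 0.0] dr [0.001, 0.001, 0.0]
(np.float64(0.5193), np.float64(0.0855), 0.012, np.float64(-0.3)) lin [-0.01, -2.08, 0.03] dr [0.004, 0.001, 0.0]
(np.float64(0.5194), np.float64(0.0735), 0.012, np.float64(-0.5)) lin [-0.01, -3.28, 0.04] dr [0.007, 0.001, 0.0]
(np.float64(0.5195), np.float64(0.0614), 0.012, np.float64(-0.7)) lin [-0.01, -4.49, 0.05] dr [0.011, 0.001, 0.0]
(np.float64(0.5196), np.float64(0.0494), 0.012, np.float64(-0.9)) lin [-0.01, -5.69, 0.06] dr [0.014, 0.001, 0.0]
(np.float64(0.5197), np.float64(0.0374), 0.012, np.float64(-1.1)) lin [-0.01, -6.89, 0.07] dr [0.017, 0.001, 0.0]
(np.float64(0.5197), np.float64(0.0254), 0.012, np.float64(-1.3)) lin [-0.01, -8.09, 0.08] dr [0.02, 0.001, 0.0]
(np.float64(0.5196), np.float64(0.0134), 0.012, 
[... 735 characters left out ...]
[0.044, 0.001, 0.0]
(np.float64(0.5183), np.float64(-0.0707), 0.012, np.float64(-2.8)) lin [-0.01, -17.7, -0.05] dr [0.047, 0.001, 0.0]
(np.float64(0.518), np.float64(-0.0807), 0.012, np.float64(-2.9)) lin [-0.01, -18.7, -0.08] dr [0.049, 0.001, 0.0]
(np.float64(0.5177), np.float64(-0.0887), 0.012, np.float64(-3.1)) lin [-0.01, -19.5, -0.11] dr [0.052, 0.001, 0.0]
(np.float64(0.5175), np.float64(-0.0948), 0.012, np.float64(-3.1)) lin [-0.01, -20.11, -0.13] dr [0.053, 0.001, 0.0]
(np.float64(0.5174), np.float64(-0.0988), 0.012, np.float64(-3.2)) lin [-0.01, -20.51, -0.14] dr [0.055, 0.001, 0.0]
(np.float64(0.5085115328788791), np.float64(-0.1788855642692831), np.float64(-0.05732159929049948))
```

```bash
python3 -m jog '{"linear":[[0,-0.9,0],[0,-2.1,0.03],[0,-3.3,0.04],[0,-4.5,0.05],[0,-5.7,0.06],[0,-6.9,0.07],[0,-8.1,0.08],[0,-9.3,0.07],[0,-10.2,0.07],[0,-10.5,0.07]],"dr":[[0,0,0],[0.004,0,0],[0.007,0,0],[0.011,0,0],[0.014,0,0],[0.017,0,0],[0.02,0,0],[0.024,0,0],[0.027,0,0],[0.027,0,0]]}'
python3 - <<'E'
from orgpath2 import *
from meas import *
plan(*[tcp2(s*.001) for s in (104,116,128,140,152,164,176,186,194,200,204)])
im=capture("top")
P=top_patch(im,.38,.64,-.27,.08,.032,.0005);cv2.imwrite("pics/e5p.png",P[:,:,::-1])
E
```

```text
time: 15.9
position: [0.5196, -0.0002, 0.0119]
tool_rot: [-43.1, 90.0, -44.8]
ft_force: [0.1, 1.7, 0.7]
opening: 0.817
t 15.90 p [ 5.196e-01 -2.000e-04  1.190e-02] jaw -1.7 j1 -0 j6 1.6 open 0.82 F [0.1 1.7 0.7]
tool x [ 0. -0. -1.] y [ 0.03  1.   -0.  ]
(np.float64(0.5196), np.float64(0.0014), 0.012, np.float64(-1.6)) lin [-0.01, 0.16, -0.0] dr [-0.001, 0.0, 0.0]
(np.float64(0.5195), np.float64(-0.0107), 0.012, np.float64(-1.8)) lin [-0.01, -1.05, 0.03] dr [0.002, 0.0, 0.0]
(np.float64(0.5193), np.float64(-0.0227), 0.012, np.float64(-2.0)) lin [-0.01, -2.25, 0.04] dr [0.005, 0.0, 0.0]
(np.float64(0.5191), np.float64(-0.0347), 0.012, np.float64(-2.2)) lin [-0.01, -3.45, 0.06] dr [0.008, 0.0, 0.0]
(np.float64(0.5189), np.float64(-0.0467), 0.012, np.float64(-2.4)) lin [-0.01, -4.65, 0.07] dr [0.012, 0.0, 0.0]
(np.float64(0.5186), np.float64(-0.0587), 0.012, np.float64(-2.6)) lin [-0.01, -5.85, 0.08] dr [0.015, 0.0, 0.0]
(np.float64(0.5183), np.float64(-0.0707), 0.012, np.float64(-2.8)) lin [-0.01, -7.05, 0.09] dr [0.018, 0.0, 0.0]
(np.float64(0.518), np.float64(-0.0807), 0.012, np.float64(-2.9)) lin [-0.01, -8.05, 0.08] dr [0.021, 0.0, 0.0]
(np.float64(0.5177), np.float64(-0.0887), 0.012, np.float64(-3.1)) lin [-0.01, -8.85, 0.08] dr [0.023, 0.0, 0.0]
(np.float64(0.5175), np.float64(-0.0948), 0.012, np.float64(-3.1)) lin [-0.01, -9.46, 0.08] dr [0.025, 0.0, 0.0]
(np.float64(0.5174), np.float64(-0.0988), 0.012, np.float64(-3.2)) lin [-0.01, -9.86, 0.08] dr [0.026, 0.0, 0.0]
```

View pics/e5p.png

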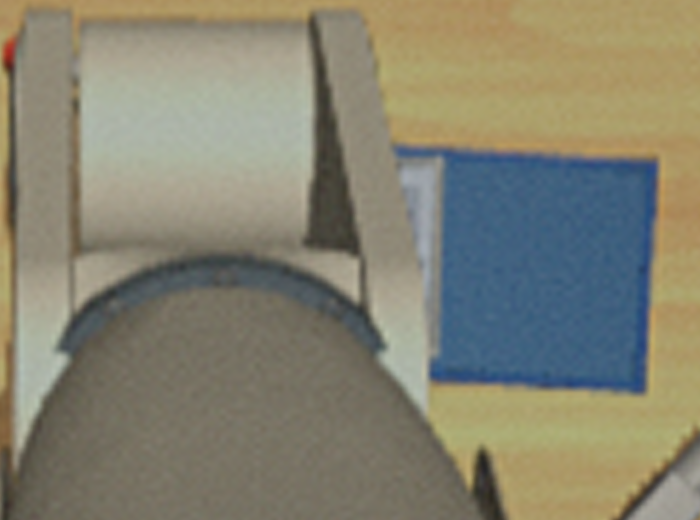

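```bash
python3 -m jog '{"linear":[[0,-1.05,0.03],[0,-2.25,0.04],[0,-3.45,0.06],[0,-4.65,0.07],[0,-5.85,0.08],[0,-7,0.09],[0,-8,0.08],[0,-8.7,0.08],[0,-9.1,0.08],[0,-9.2,0.08]],"dr":[[0.002,0,0],[0.005,0,0],[0.008,0,0],[0.012,0,0],[0.015,0,0],[0.018,0,0],[0.021,0,0],[0.023,0,0],[0.025,0,0],[0.026,0,0]]}'
python3 - <<'E'
from orgpath2 import *
from meas import *
plan()
im=capture("top")
P=top_patch(im,.38,.64,-.27,.08,.032,.0005);cv2.imwrite("pics/e6p.png",P[:,:,::-1])
im=capture("scene");cv2.imwrite("pics/e6s.png",cv2.resize(im[200:360,160:360,::-1],None,fx=3.5,fy=3.5,interpolation=cv2.INTER_CUBIC))
E
```

```text
time: 16.78
position: [0.5176, -0.0929, 0.0119]
tool_rot: [-49.2, 90.0, -52.4]
ft_force: [-0.1, 1.3, -0.4]
opening: 0.818
t 16.78 p [ 0.5176 -0.0929  0.0119] jaw -3.3 j1 -10 j6 -7.0 open 0.82 F [-0.1  1.3 -0.4]
tool x [ 0.    -0.001 -1.   ] y [ 0.057  0.998 -0.   ]
```

View pics/e6p.png

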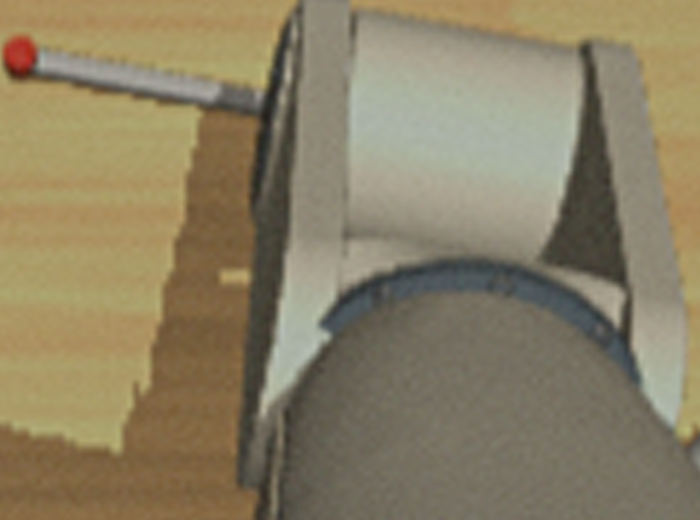

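View pics/e6s.png

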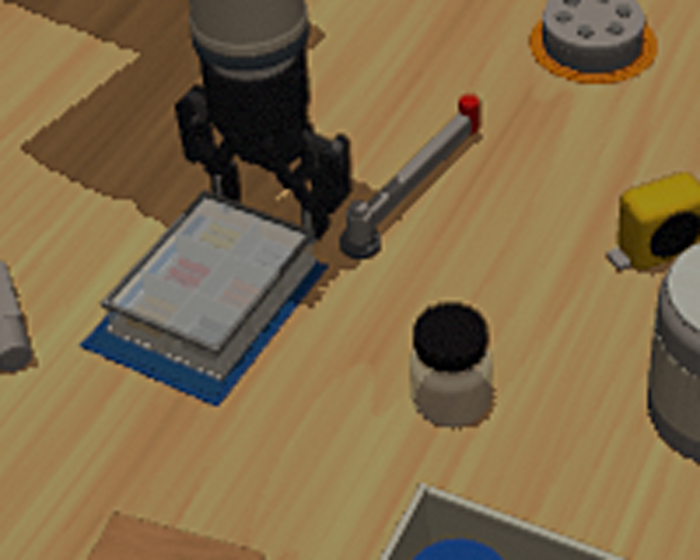

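```bash
python3 -m jog '{"linear":[[0,0.5,0],[0,1.5,0],[0,3,0],[0,6,0],[-1,9,0],[-2,12,0],[-3,15,0],[-4,18,0],[-4,20,0],[-4,20,0]],"dr":[[0,0,0],[0,0,0],[0,0,0],[0,0,0],[0,0,0],[0,0,0],[0,0,0],[0,0,0],[0,0,0],[0,0,0]]}'
python3 - <<'E'
from plan import *
from meas import *
plan()
im=capture("top");np.save("top1.npy",im)
P=top_patch(im,.42,.60,-.29,-.05,.032,.0003);cv2.imwrite("pics/f1.png",P[:,:,::-1])
E
```

```text
time: 17.72
position: [0.5294, 0.1121, 0.0527]
tool_rot: [15.1, 89.8, 12.1]
ft_force: [0.3, -0.0, 0.3]
opening: 0.819
t 17.72 p [0.5294 0.1121 0.0527] jaw -3.0 j1 12 j6 14.8 open 0.82 F [ 0.3 -0.   0.3]
tool x [ 0.003  0.001 -1.   ] y [0.052 0.999 0.001]
```

View pics/f1.png

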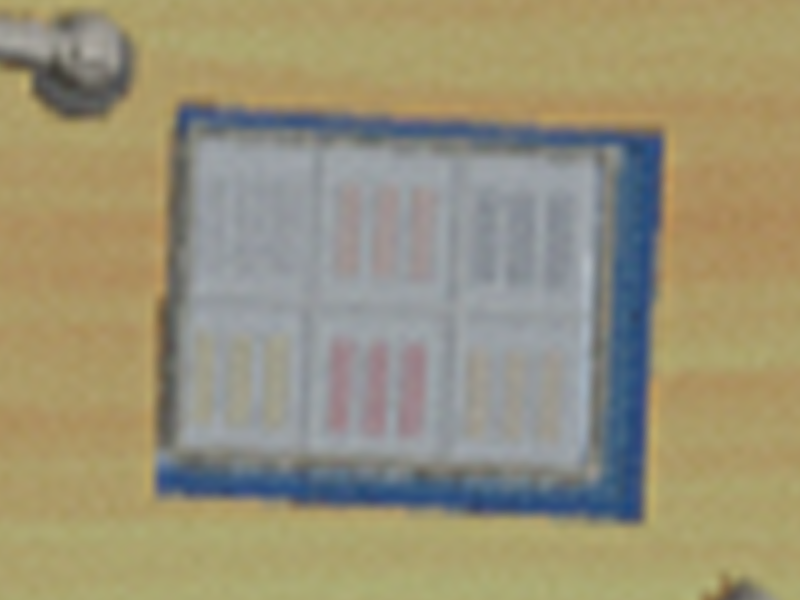

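Run:
```python
from plan import *
plan((.518,-.08,.012,-3.3),(.5170,-.1028,.012,-3.3))
```

```text
t 17.77 p [0.5287 0.1103 0.0522] jaw -3.0 j1 12 j6 14.7 open 0.82 F [-0.3 -1.  -0.4]
tool x [ 0.001 -0.    -1.   ] y [ 0.052  0.999 -0.   ]
(0.518, -0.08, 0.012, np.float64(-3.3)) lin [4.02, -19.05, -0.09] dr [0.005, 0.001, 0.0]
(0.517, -0.1028, 0.012, np.float64(-3.3)) lin [4.02, -21.34, -0.07] dr [0.005, 0.001, 0.0]
```

```bash
python3 -m jog '{"linear":[[1,-3,0],[2,-6.5,0],[3,-10,0],[4,-13,0],[4,-15.5,0],[4,-17,-0.1],[4,-18,-0.1],[4,-18.9,-0.1],[4,-19.5,-0.1],[4,-20,-0.1]],"dr":[[0.005,0,0],[0.005,0,0],[0.005,0,0],[0.005,0,0],[0.005,0,0],[0.005,0,0],[0.005,0,0],[0.005,0,0],[0.005,0,0],[0.005,0,0]]}'
python3 - <<'E'
from plan import *
plan((.5170,-.1028,.012,-3.3))
E
```

```text
time: 18.6
position: [0.5173, -0.0896, 0.0122]
tool_rot: [-4.8, 89.9, -8.1]
ft_force: [0.1, 1.2, 0.6]
opening: 0.82
t 18.60 p [ 0.5173 -0.0896  0.0122] jaw -3.3 j1 -10 j6 -6.7 open 0.82 F [0.1 1.2 0.6]
tool x [ 0.001 -0.    -1.   ] y [ 0.057  0.998 -0.   ]
(0.517, -0.1028, 0.012, np.float64(-3.3)) lin [0.02, -1.32, 0.04] dr [0.001, 0.001, 0.0]
```

```bash
python3 -m jog '{"linear":[[0,-0.2,0],[0,-0.4,0],[0,-0.6,0],[0,-0.8,0],[0,-1,0],[0,-1.15,0],[0,-1.25,0],[0,-1.3,0],[0,-1.3,0],[0,-1.3,0]],"dr":[[0,0,0],[0,0,0],[0,0,0],[0,0,0],[0,0,0],[0,0,0],[0,0,0],[0,0,0],[0,0,0],[0,0,0]]}'
python3 -m jog '{"linear":[[0,0.5,0],[0,1.5,0],[0,3,0],[0,6,0],[-1,9,0],[-2,12,0],[-4,15,0],[-6,18,0],[-8,21,0],[-8,21,0]],"dr":[[0,0,0],[0,0,0],[0,0,0],[0,0,0],[0,0,0],[0,0,0],[0,0,0],[0,0,0],[0,0,0],[0,0,0]]}'
python3 - <<'E'
from plan import *
from meas import *
plan()
im=capture("top");np.save("top2.npy",im)
P=top_patch(im,.42,.60,-.29,-.05,.032,.0003);cv2.imwrite("pics/f2.png",P[:,:,::-1])
P=top_patch(im,.42,.60,-.29,-.05,.0,.0003);cv2.imwrite("pics/f2z.png",P[:,:,::-1])
E
```

```text
time: 19.43
position: [0.5167, -0.1027, 0.0122]
tool_rot: [-8.8, 89.9, -12.1]
ft_force: [0.4, 1.4, 0.3]
opening: 0.818
time: 20.27
position: [0.531, 0.1123, 0.0958]
tool_rot: [17.6, 89.5, 14.5]
ft_force: [0.2, -0.5, 0.1]
opening: 0.821
t 20.27 p [0.531  0.1123 0.0958] jaw -3.1 j1 12 j6 14.9 open 0.82 F [ 0.2 -0.5  0.1]
tool x [ 0.008  0.002 -1.   ] y [0.054 0.999 0.002]
```

View pics/f2.png

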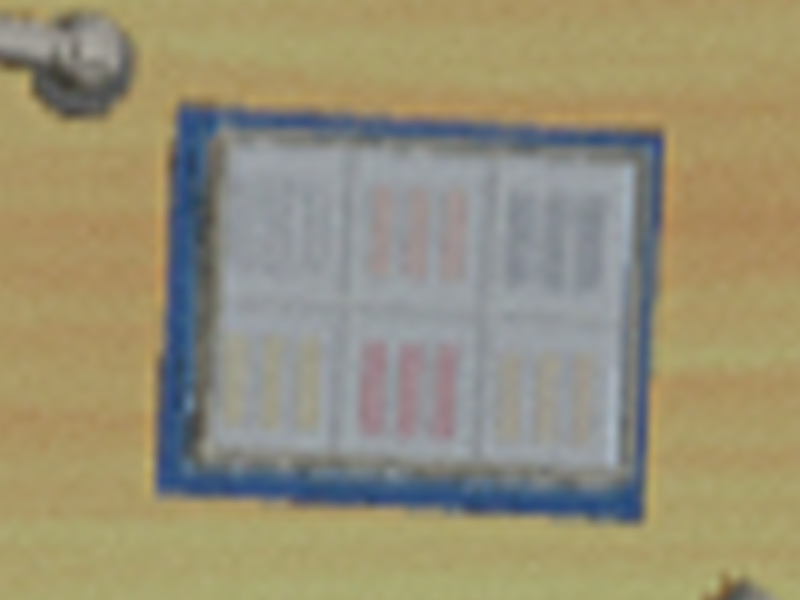

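Run:
```python
from meas import *
from scipy.optimize import minimize
im=np.load("top2.npy")
# mat fit from first picture: centre .5093,-.1786,yaw -3.3
def box(cx,cy,yaw,a,b,z):
    R=np.array([[np.cos(yaw),-np.sin(yaw)],[np.sin(yaw),np.cos(yaw)]])
    q=np.array([[a,b],[a,-b],[-a,-b],[-a,b]])@R.T+[cx,cy];return np.c_[q,np.full(4,z)]
S=8;big=cv2.resize(im,None,fx=S,fy=S,interpolation=cv2.INTER_CUBIC)
def dr(b,c):
    p=(w2p("top",b)+.5)*S-.5;cv2.polylines(big,[p.round().astype(int)],True,c,1)
dr(box(.5093,-.1786,np.radians(-3.3),.06,.075,0),(255,255,0))
dr(box(.5093,-.1786,np.radians(-3.3),.05,.065,.032),(255,0,0))
dr(box(.5093,-.1786,np.radians(-3.3),.05,.065,.0),(0,255,0))
cv2.imwrite("pics/f3.png",big[190*S:255*S,315*S:385*S,::-1])
```

```text
(no output)
```

View pics/f3.png

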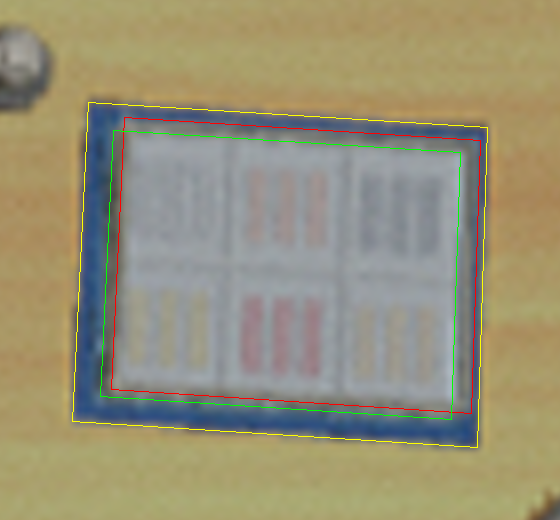

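Run:
```python
from meas import *
im=capture("scene");h=cv2.cvtColor(im,cv2.COLOR_RGB2HSV)
def box(cx,cy,yaw,a,b,z):
    R=np.array([[np.cos(yaw),-np.sin(yaw)],[np.sin(yaw),np.cos(yaw)]])
    q=np.array([[a,b],[a,-b],[-a,-b],[-a,b]])@R.T+[cx,cy];return np.c_[q,np.full(4,z)]
S=8;big=cv2.resize(im,None,fx=S,fy=S,interpolation=cv2.INTER_CUBIC)
def dr(b,c):
    p=(w2p("scene",b)+.5)*S-.5;print(p[:].round(0)/S if 0 else "",end="");cv2.polylines(big,[p.round().astype(int)],True,c,1)
y=np.radians(-3.3)
dr(box(.5093,-.1786,y,.06,.075,0),(255,255,0))
dr(box(.5093,-.1786,y,.05,.065,.032),(255,0,0))
dr(box(.5093,-.1786,y,.05,.065,.0),(0,255,0))
c=w2p("scene",[[.5093,-.1786,0]])[0].astype(int);print(c)
cv2.imwrite("pics/f4.png",big[(c[1]-37)*S:(c[1]+35)*S,(c[0]-45)*S:(c[0]+45)*S,::-1])
```

```text
[219 287]
```

View pics/f4.png

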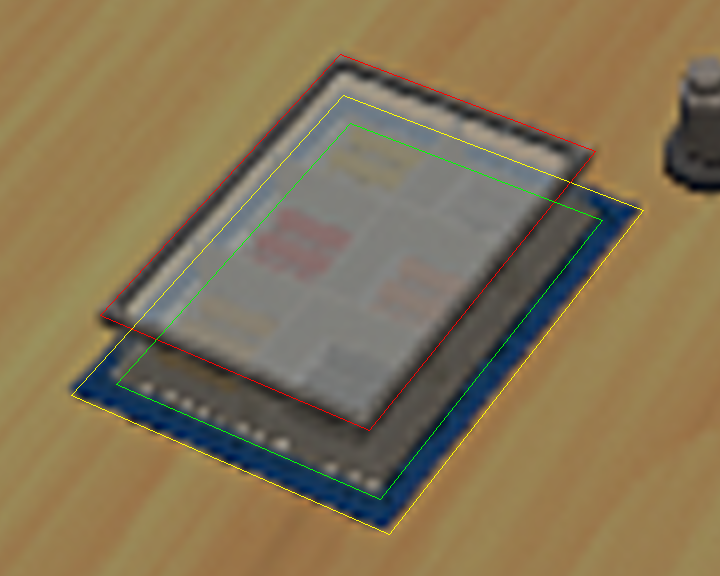

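Both views put the organiser within about 2 mm of the mat's centre and square with it. Now I'll close the rail.

Run:
```python
from plan import *
plan((.613,.067,.09,-11.3),(.613,.067,.02,-11.3))
```

```text
t 20.37 p [0.5287 0.1086 0.0928] jaw -3.1 j1 11 j6 14.6 open 0.82 F [ 0.1 -0.4  0.7]
tool x [ 0.003 -0.    -1.   ] y [ 0.054  0.999 -0.   ]
(0.613, 0.067, 0.09, np.float64(-11.3)) lin [0.3, -3.69, 8.65] dr [0.143, 0.003, -0.0]
(0.613, 0.067, 0.02, np.float64(-11.3)) lin [7.3, -3.69, 8.62] dr [0.143, 0.003, -0.0]
```

```bash
python3 -m jog '{"linear":[[0,-0.5,1],[0,-1,2],[0,-1.5,3.5],[0,-2.2,5],[0,-2.9,6.5],[0,-3.5,8],[0,-3.7,8.6],[0,-3.7,8.6],[0,-3.7,8.6],[0,-3.7,8.6]],"dr":[[0.02,0,0],[0.04,0,0],[0.06,0,0],[0.08,0,0],[0.1,0,0],[0.12,0,0],[0.143,0,0],[0.143,0,0],[0.143,0,0],[0.143,0,0]]}' 4
python3 - <<'E'
from plan import *
from meas import *
plan((.613,.067,.02,-11.3))
cv2.imwrite("pics/g1.png",capture("wrist")[:,:,::-1])
E
```

```text
time: 21.2
position: [0.6115, 0.0666, 0.0924]
tool_rot: [1.7, 89.9, -9.6]
ft_force: [-0.6, 0.2, -0.1]
opening: 0.467
t 21.20 p [0.6115 0.0666 0.0924] jaw -11.3 j1 6 j6 17.4 open 0.47 F [-0.6  0.2 -0.1]
tool x [ 0.001 -0.    -1.   ] y [0.196 0.981 0.   ]
(0.613, 0.067, 0.02, np.float64(-11.3)) lin [7.24, 0.07, 0.12] dr [-0.0, 0.001, -0.0]
```

View pics/g1.png

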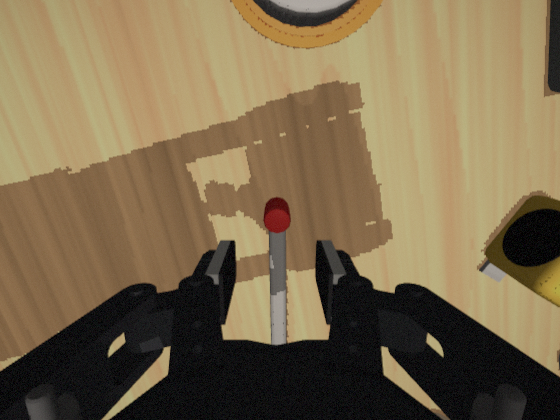

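```bash
python3 -m jog '{"linear":[[1.5,0,0],[3,0,0.05],[4.5,0,0.1],[6,0,0.1],[6.8,0,0.1],[7.2,0,0.1],[7.2,0,0.1],[7.2,0,0.1],[7.2,0,0.1],[7.2,0,0.1]],"dr":[[0,0,0],[0,0,0],[0,0,0],[0,0,0],[0,0,0],[0,0,0],[0,0,0],[0,0,0],[0,0,0],[0,0,0]]}'
python3 - <<'E'
from orgpath import *
pv=np.array([.5845,-.077]);r=.147
T=[]
for th in np.arange(1.70,.75,-.1):
    a=np.radians(176.7)-th;T.append((*(pv+r*np.array([np.cos(a),np.sin(a)])).round(4),.02,round(np.degrees(a)-90,1)))
plana(*T)
E
```

```text
time: 22.08
position: [0.6132, 0.0668, 0.0215]
tool_rot: [9.5, 89.8, -1.8]
ft_force: [0.9, -0.7, -0.9]
opening: 0.469
t 22.08 p [0.6132 0.0668 0.0215] jaw -11.3 j1 6 j6 17.4 open 0.47 F [ 0.9 -0.7 -0.9]
(np.float64(0.6118), np.float64(0.0674), 0.02, np.float64(-10.7)) lin [0.15, 0.03, -0.15] drx -0.01
(np.float64(0.5972), np.float64(0.0694), 0.02, np.float64(-5.0)) lin [0.15, -0.05, -1.62] drx -0.11
(np.float64(0.5826), np.float64(0.07), 0.02, np.float64(0.8)) lin [0.14, -0.28, -3.07] drx -0.211
(np.float64(0.5679), np.float64(0.0691), 0.02, np.float64(6.5)) lin [0.14, -0.66, -4.49] drx -0.31
(np.float64(0.5534), np.float64(0.0667), 0.02, np.float64(12.2)) lin [0.13, -1.18, -5.87] drx -0.41
(np.float64(0.5392), np.float64(0.0628), 0.02, np.float64(17.9)) lin [0.13, -1.84, -7.18] drx -0.509
(np.float64(0.5255), np.float64(0.0576), 0.02, np.float64(23.7)) lin [0.12, -2.62, -8.42] drx -0.611
(np.float64(0.5123), np.float64(0.0511), 0.02, np.float64(29.4)) lin [0.12, -3.51, -9.59] drx -0.71
(np.float64(0.4999), np.float64(0.0432), 0.02, np.float64(35.1)) lin [0.12, -4.53, -10.65] drx -0.81
(np.float64(0.4883), np.float64(0.0342), 0.02, np.float64(40.9)) lin [0.11, -5.64, -11.61] drx -0.911
```

```bash
python3 -m jog '{"linear":[[0.1,0,-0.1],[0.1,-0.05,-1.6],[0.1,-0.28,-3.1],[0.1,-0.66,-4.5],[0.1,-1.2,-5.9],[0.1,-1.85,-7.2],[0.1,-2.6,-8.4],[0.1,-3.5,-9.6],[0.1,-4.5,-10.65],[0.1,-5.6,-11.6]],"dr":[[-0.01,0,0],[-0.11,0,0],[-0.21,0,0],[-0.31,0,0],[-0.41,0,0],[-0.51,0,0],[-0.61,0,0],[-0.71,0,0],[-0.81,0,0],[-0.91,0,0]]}' 2.6
python3 - <<'E'
from orgpath import *
pv=np.array([.5845,-.077]);r=.147
T=[]
for th in (.7,.6,.5,.4,.3,.2,.15,.1,.05,0,-.03,-.05):
    a=np.radians(176.7)-th;T.append((*(pv+r*np.array([np.cos(a),np.sin(a)])).round(4),.02,round(np.degrees(a)-90,1)))
plana(*T)
E
```

```text
time: 22.92
position: [0.4884, 0.0345, 0.0206]
tool_rot: [-39.9, 89.7, 1.3]
ft_force: [1.4, 0.2, 0.6]
opening: 0.306
t 22.92 p [0.4884 0.0345 0.0206] jaw 41.2 j1 4 j6 -37.3 open 0.31 F [1.4 0.2 0.6]
(np.float64(0.4777), np.float64(0.024), 0.02, np.float64(46.6)) lin [0.06, -0.09, -1.5] drx -0.095
(np.float64(0.4682), np.float64(0.0128), 0.02, np.float64(52.3)) lin [0.06, -0.31, -2.95] drx -0.194
(np.float64(0.4598), np.float64(0.0008), 0.02, np.float64(58.1)) lin [0.05, -0.66, -4.37] drx -0.295
(np.float64(0.4526), np.float64(-0.0121), 0.02, np.float64(63.8)) lin [0.05, -1.15, -5.76] drx -0.395
(np.float64(0.4468), np.float64(-0.0255), 0.02, np.float64(69.5)) lin [0.05, -1.78, -7.08] drx -0.494
(np.float64(0.4424), np.float64(-0.0396), 0.02, np.float64(75.2)) lin [0.04, -2.55, -8.34] drx -0.594
(np.float64(0.4407), np.float64(-0.0467), 0.02, np.float64(78.1)) lin [0.04, -2.98, -8.94] drx -0.644
(np.float64(0.4393), np.float64(-0.0539), 0.02, np.float64(81.0)) lin [0.04, -3.42, -9.52] drx -0.695
(np.float64(0.4384), np.float64(-0.0612), 0.02, np.float64(83.8)) lin [0.04, -3.92, -10.07] drx -0.744
(np.float64(0.4377), np.float64(-0.0685), 0.02, np.float64(86.7)) lin [0.04, -4.42, -10.6] drx -0.794
(np.float64(0.4376), np.float64(-0.0729), 0.02, np.float64(88.4)) lin [0.04, -4.74, -10.9] drx -0.824
(np.float64(0.4375), np.float64(-0.0759), 0.02, np.float64(89.6)) lin [0.04, -4.96, -11.1] drx -0.845
```

```bash
python3 -m jog '{"linear":[[0,-0.1,-1.5],[0,-0.3,-2.95],[0,-0.66,-4.4],[0,-1.15,-5.75],[0,-1.8,-7.1],[0,-2.55,-8.3],[0,-3,-8.9],[0,-3.4,-9.5],[0,-3.9,-10.1],[0,-4.3,-10.5]],"dr":[[-0.095,0,0],[-0.19,0,0],[-0.29,0,0],[-0.39,0,0],[-0.49,0,0],[-0.59,0,0],[-0.64,0,0],[-0.69,0,0],[-0.74,0,0],[-0.78,0,0]]}'
python3 - <<'E'
from plan import *
import cv2
plan((.437,-.0729,.02,87),(.437,-.0770,.02,87))
cv2.imwrite("pics/g2.png",capture("wrist")[:,:,::-1])
E
```

```text
time: 23.75
position: [0.4377, -0.0675, 0.0208]
tool_rot: [-85.8, 89.7, 0.2]
ft_force: [-0.1, 0.4, 0.2]
opening: 0.304
t 23.75 p [ 0.4377 -0.0675  0.0208] jaw 86.0 j1 -9 j6 -95.1 open 0.30 F [-0.1  0.4  0.2]
tool x [ 0.005  0.    -1.   ] y [-0.998  0.069 -0.005]
(0.437, -0.0729, 0.02, np.float64(87.0)) lin [0.08, 0.04, -0.54] dr [-0.017, 0.0, 0.005]
(0.437, -0.077, 0.02, np.float64(87.0)) lin [0.08, 0.01, -0.95] dr [-0.017, 0.0, 0.005]
```

View pics/g2.png

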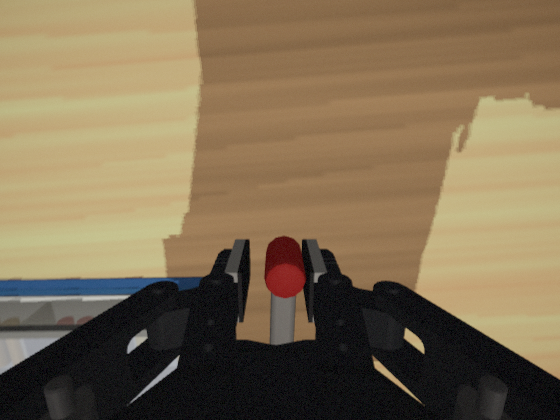

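The knob, at (286,270), rests against the +y finger. I'll press on gently until it meets the stop.

```bash
python3 -m jog '{"linear":[[0,0,-0.1],[0,0,-0.2],[0,0,-0.3],[0,0,-0.35],[0,0,-0.4],[0,0,-0.45],[0,0,-0.5],[0,0,-0.5],[0,0,-0.5],[0,0,-0.5]],"dr":[[0,0,0],[0,0,0],[0,0,0],[0,0,0],[0,0,0],[0,0,0],[0,0,0],[0,0,0],[0,0,0],[0,0,0]]}'
```

```text
time: 24.63
position: [0.4375, -0.073, 0.0208]
tool_rot: [-87.9, 89.7, -1.7]
ft_force: [0.0, 0.5, 1.3]
opening: 0.304
```

```bash
python3 -m jog '{"linear":[[0,0,-0.05],[0,0,-0.1],[0,0,-0.15],[0,0,-0.2],[0,0,-0.25],[0,0,-0.3],[0,0,-0.3],[0,0,-0.3],[0,0,-0.3],[0,0,-0.3]],"dr":[[0,0,0],[0,0,0],[0,0,0],[0,0,0],[0,0,0],[0,0,0],[0,0,0],[0,0,0],[0,0,0],[0,0,0]]}'
```

```text
time: 25.47
position: [0.4374, -0.0739, 0.0208]
tool_rot: [-60.7, 89.7, 25.3]
ft_force: [3.0, 23.6, 1.9]
opening: 0.306
```

Force rose to 24 N, so the rail is at its stop. I'll release, lift and retreat.

```bash
python3 -m jog '{"linear":[[0,0,0.2],[0,0,0.4],[0,0,0.4],[0,0,0.4],[-1,0,0.4],[-3,0,0.4],[-6,0,0.4],[-9,0,0.4],[-12,0,0.4],[-15,0,0.4]],"dr":[[0,0,0],[0,0,0],[0,0,0],[0,0,0],[0,0,0],[0,0,0],[0,0,0],[0,0,0],[0,0,0],[0,0,0]]}' 3.2
python3 -m jog '{"linear":[[-1,0,3],[-1,0,6],[-1,0,9],[-1,0,12],[-1,0,15],[-1,0,18],[-1,0,20],[-1,0,20],[-1,0,20],[-1,0,20]],"dr":[[0,0,0],[0,0,0],[0,0,0],[0,0,0],[0,0,0],[0,0,0],[0,0,0],[0,0,0],[0,0,0],[0,0,0]]}'
python3 - <<'E'
from plan import *
from meas import *
plan()
im=capture("top");np.save("top3.npy",im);h=cv2.cvtColor(im,cv2.COLOR_RGB2HSV)
P=top_patch(im,.36,.8,-.27,.36,.0);cv2.imwrite("pics/h1.png",P[:,:,::-1])
k=blob(cv2.inRange(h,(0,150,60),(8,255,255)),(313,248),12);print("knob",p2w("top",k[:,0].mean(0),.041))
p=w2p("top",[[.435,-.0636,.041]]);print(p)
im=capture("scene");cv2.imwrite("pics/h2.png",cv2.resize(im[170:350,130:370,::-1],None,fx=3,fy=3,interpolation=cv2.INTER_CUBIC))
E
```

```text
time: 26.3
position: [0.4364, -0.0705, 0.173]
tool_rot: [-63.5, 89.7, 22.5]
ft_force: [1.3, -0.4, -0.2]
opening: 0.372
time: 27.13
position: [0.4499, 0.1283, 0.1838]
tool_rot: [-67.1, 89.7, 18.9]
ft_force: [-0.4, 0.1, -0.2]
opening: 0.378
t 27.13 p [0.4499 0.1283 0.1838] jaw 86.0 j1 16 j6 -70.3 open 0.38 F [-0.4  0.1 -0.2]
tool x [ 0.005  0.002 -1.   ] y [-0.998  0.069 -0.005]
knob [[ 0.43498786 -0.06789941  0.041     ]]
[[312.49817251 247.6984977 ]]
```

View pics/h1.png

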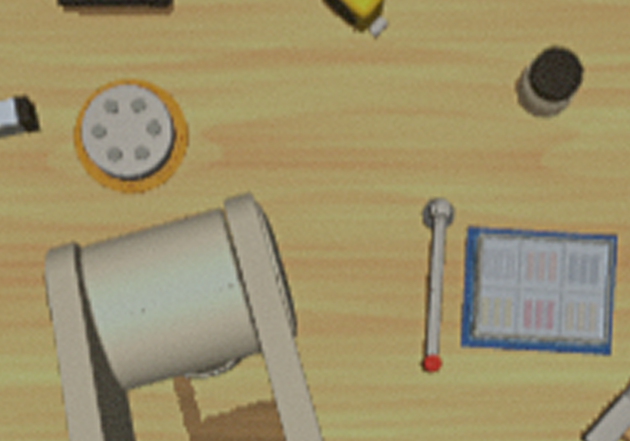

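View pics/h2.png

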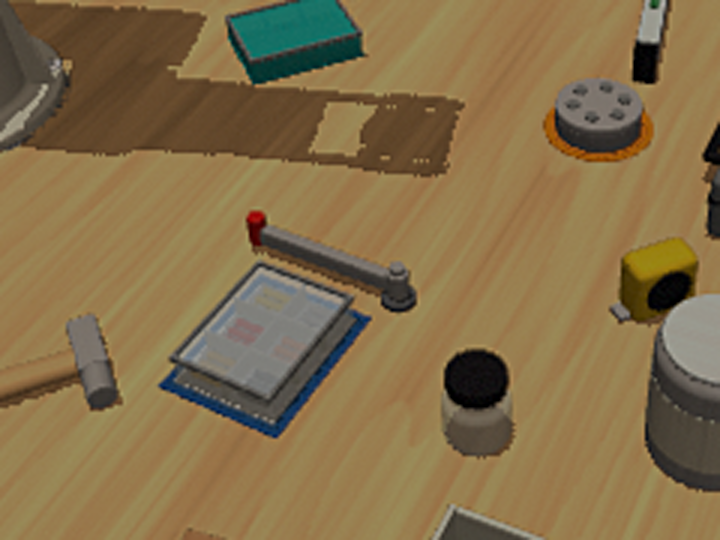

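```bash
python3 -c "
from workcell import *
print(sign_off(), observe()['time'])"
```

```text
the job is handed in; nothing more can be done
the job is handed in; nothing more can be done
```

The shelf is tidied in the order you asked, and the job was handed in at about 27 s of the 72 s allowed. Everything was slid flat and nothing was lifted. I pushed the pot onto the orange mat, swung the rail open to about 1.7 rad by its knob, pushed the organiser onto the blue mat, and swung the rail closed.

Last checks, limited by the roughly 2 mm camera calibration:

- **Pot:** about 2 mm from the mat's centre in the top camera. A rough point from the wrist camera put it about 5 mm off.
- **Organiser:** about 2 mm short of centre across the mat (towards the robot) and about 1 mm along it, square to within roughly half a degree. I left the 2 mm because it is no bigger than the calibration error.
- **Rail:** it stopped with 24 N on the gripper. The knob then showed within 1.5 mm of its computed closed position.
- **Other things:** I did not touch the bystanders or the green and turquoise look-alikes. Those in the last pictures had not visibly moved, but the small box and most of the level were outside the crops I viewed. The gripper was clear of everything when I handed in.

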